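# Set up the drip rack and hang its splash guard

### The job

Get the drip rack on the vanity ready for drying: first turn its drain tap to half open (45 degrees), then lay each of the washed things from the counter beside it across both rails, side by side and roughly square to the rails and centred on them. Last, take the white splash guard out of its stand and hang it on the rack's two pintles, fully down and parallel to the rails along the rack's far edge, and leave the dish where it is.

Things in the scene. Friction and masses are not known exactly. Their poses are not given: they have to be found in the camera images.
- rack: Drip rack, fixed: white tray 190 (x) by 280 (y) mm, 22 mm high, with two steel rails above it. Origin: centre of its underside, at counter height. x: across the rails (roughly away from the robot), y: along the rails, z up. A drain tap stands at its -y end; on the far side, at x = 150, y = 136 mm, a steel post carries two pintles.
- rails (a point): point midway between the two rails, at the height of their flat tops (60 mm above the counter); axes as the rack's. The rails run along y at x = -45 and +45 mm from here, each 14 mm wide and 270 mm long, with end stops 14 mm high at y = -132 and +132 mm. Between them is open space down to the tray floor, 55 mm below.
- drain (a joint): angle of the drain tap's handle in rad: 0 = shut (bar along the rack's x, across the outlet pipe), 1.571 = fully open (bar along the rack's y, in line with the pipe). Grows counter-clockwise seen from above. Stays where it is left (friction 0.06 N m).
- drain_grip (a point): centre of the drain tap's handle, on its vertical turning axis: grey bar 60 mm long, 13 mm wide, 24 mm high, centre 62 mm above the counter, at x = 0, y = -212 mm of the rack. Its x axis lies along the bar and turns with it.
- pintle_low (a point): lower pintle, at its foot on its bracket, 45 mm above the counter; x = 150, y = 110 mm of the rack, axes as the rack's. Upright steel pin, diameter 9 mm for 12 mm, then tapering to a 3 mm tip at 19 mm. Bracket 14 mm wide, 8 mm thick, reaching 7 mm past the pin's axis towards -y; the post's face is 18 mm from the axis towards +y.
- pintle_high (a point): upper pintle, the same pin on the same vertical axis 90 mm higher: foot 135 mm, tip 154 mm above the counter; the underside of its bracket is at 127 mm.
- stand: black silicone stand, fixed, 90 (x) by 70 (y) by 55 mm high, with a slot along x about 10 mm wide and 47 mm deep in which the guard stands at the start (may lean 0.06 rad). Origin: centre of underside.
- guard_grip (a point): splash guard, loose, about 200 g: upright white plate 170 long, 130 high, 8 mm thick; on the middle of its top edge a handle block 50 long, 14 thick, 36 mm high. Point: 150 mm above the plate's lower edge, 16 mm below the handle's top. x: along the plate, away from the sockets; y: across it; z up. Hung in line, x points along the rack's -y.
- socket_low (a point): guard's lower hinge socket: centre of the underside of a steel eye 22 x 22 x 14 mm with an upright through hole 12.5 mm across, 99 mm from guard_grip towards -x, 135 mm below it. Hung home it meets pintle_low. It cannot pass the upper bracket: bring it in sideways between the brackets, 20 to 60 mm above its final height, then lower.
- socket_high (a point): upper hinge socket, the same eye 90 mm higher on the guard; meets pintle_high.
- dish: bystander: white ceramic dish with a small steel pill splitter in it, 124 mm across, 28 mm high; origin under its centre
- brush1_mid (a point): washed thing (may be absent), loose: toothbrush, plain white plastic: straight bar 14 mm wide, bristle block (28 x 11 x 10 mm) on top near the +x end. 190 mm long along its x axis, 13 mm thick, underside flat, balanced at its middle. Point: its centre, half-way up the bar (6.5 mm over what it lies on). At the start it lies bristles or top face up on the counter to the left of the rack.
- brush2_mid (a point): washed thing (may be absent), loose: second toothbrush, identical to the first. 190 mm long along its x axis, 13 mm thick, underside flat, balanced at its middle. Point: its centre, half-way up the bar (6.5 mm over what it lies on). At the start it lies bristles or top face up on the counter to the left of the rack.
- comb_mid (a point): washed thing (may be absent), loose: black comb lying flat, 24 mm wide all along. 190 mm long along its x axis, 13 mm thick, underside flat, balanced at its middle. Point: its centre, half-way up the bar (6.5 mm over what it lies on). At the start it lies bristles or top face up on the counter to the left of the rack.
- file_mid (a point): washed thing (may be absent), loose: foot file: wooden handle 15 mm wide, grey paddle 24 mm wide and 75 mm long at the +x end (from 20 mm to 95 mm from the centre). 190 mm long along its x axis, 13 mm thick, underside flat, balanced at its middle. Point: its centre, half-way up the bar (6.5 mm over what it lies on). At the start it lies bristles or top face up on the counter to the left of the rack.
- spatula_mid (a point): washed thing (may be absent), loose: steel cosmetic spatula: bar 14 mm wide with a 21 mm wide, 42 mm long blade at the +x end. 190 mm long along its x axis, 13 mm thick, underside flat, balanced at its middle. Point: its centre, half-way up the bar (6.5 mm over what it lies on). At the start it lies bristles or top face up on the counter to the left of the rack.

How it is judged:
By the outcome, as a careful person would: the job done as asked, in the order asked, and still so for the second after the job is handed in, with the robot touching nothing.
Of brush1, brush2, comb, file, spatula only 4 to 5 are there at a start; the rules pass over those that are not, and their reading is None.
At some moment in a run one of brush1, brush2 may be knocked a few centimetres aside while the robot is not near it.
It also fails if it takes over 208 s, if anything falls off the work surface, if the arm or the gripper's body presses on something with over 40 N, if the wrist force passes 120 N, or if a joint passes its speed limit or range.

### The arm

A 7-joint arm with a two-finger parallel gripper is mounted at the origin on the work surface. World frame = base frame: x ahead of the robot, y to its left, z up, the work surface at z = 0. Lengths are in mm, angles in rad, forces in N, time in s.
With the tool pointing down it reaches from about 400 to 850 mm from the base axis. Payload 10.4 kg.
Tool frame: the origin (TCP) lies at the very end of the fingers, on their centre line; the grasp point (between the pads) lies r.pinch_z behind it (r.pinch_z is the distance from the TCP to the grasp point, in mm); z points along the fingers, y is the direction in which the jaws open and shut (so a half turn about z gives the same grasp; the last joint's range is limited). The gripper opens to 87 mm and grips with 3 to 60 N. Pads are 19 mm wide; open, the fingers measure 117 mm over their backs; the gripper's body (75 mm by 190 mm) begins 51 mm behind the grasp point.
Start: joints at [-1.318, 0.332, -0.065, 1.46, 0.022, 1.35, -0.088], TCP at [170.184, 601.406, 222.576] pointing down, gripper open.
Joint ranges: [-2.6, 2.6], [-0.5, 2.12], [-1.47, 1.34], [0.16, 2.42], [-1.27, 4.41], [0.06, 2.06], [-2.6, 2.6]. Speed limits (rad/s): [2.22, 2.22, 2.79, 2.79, 3.14, 3.14, 3.14].

### API

Orientations are given as a unit quaternion [w, x, y, z].
In Python, from cell import r, viewer gives the robot as it stands.
- The arm moves only by the shell command python3 -m pendant 'ROWS'. ROWS is JSON, one flat list of numbers, 7 for each row, row after row: the turn, a rotation vector about the tool's x, y, z in rad, then the shift along the tool's x, y, z in m, then the opening in per cent of the stroke, from 0 (shut) to 100 (fully open). A call has 1 to 5 rows; each row is the pose to reach, as a shift and turn from the pose measured when the call began, along the tool's axes at that moment; what a row does not reach only later rows make up. A row lasts 1/10 s, in which the tool goes at most 50 mm and 8.59 degrees, less where a joint would pass 70% of its speed; a pose out of reach is approached as far as the arm can. A call with a gripper value outside its range is refused whole. The fingers move at their own pace and stop on an object; the grip force is fixed at half the most. Time passes only in rows, so rows that repeat a pose let the fingers close. It gives the time, the measured TCP pose, the force and the opening at its end, in the units of the state.
- r.get_obs(): the state, without advancing time (a new reading comes with each control period).
- viewer.grab_frame(name): name is "scene" or "top" or "wrist"; returns a dict with "frame" (420x560x3 uint8, red, green, blue), "mtx" (3x3 intrinsics, pixels), "origin" and "rotation" of the camera in the world. Camera axes: x right, y down, z forward; pixel columns grow to the right and rows downward; lengths in mm; the calibration is good to about 2 mm. A picture is of the moment at which its call begins. There is no depth.
- r.sign_off(): hands the job in, once; it reports no verdict.
The state is a dict: "time_s": time; "qpos": joint angles; "qd": joint speeds; "effort": joint torques, N m; "tool_pos": TCP position; "orientation": TCP orientation; "force": force on the tool from outside, world axes, zero at the start; "moment": the same for the moment, N m; "opening": opening from 0.0 (shut) to 1.0 (fully open).
Only numpy, scipy, OpenCV 4.12 (cv2) and the standard library are available. Lean on these libraries where they do the work, as an engineer would, in place of code of your own. Each camera call takes 0.05 s, during which the arm holds its last target. There are 200 camera calls.

## Working session

There is one attempt and no reset: what is moved stays moved. The work goes in short steps, Python scripts to look and compute and a shell command to move; the robot and the scene stay as the last step left them, time stands still between calls to the robot, and variables do not carry over. Pictures are saved under pics/ and viewed, about 12 in all and at most 16, crops included, and the job is handed in when it is done.

```bash
ls; mkdir -p pics
cat > h.py <<'E'
import numpy as np,cv2
from cell import r,viewer
from scipy.spatial.transform import Rotation as R
def grab(n,f=None):
    d=viewer.grab_frame(n)
    if f: cv2.imwrite(f'pics/{f}.png',cv2.cvtColor(d['frame'],cv2.COLOR_RGB2BGR)); np.savez(f'pics/{f}.npz',**{k:np.array(d[k]) for k in('frame','mtx','origin','rotation')})
    return d
def load(f): return dict(np.load(f'pics/{f}.npz'))
def ray(d,uv,z):
    uv=np.atleast_2d(np.array(uv,float)); v=np.c_[uv,np.ones(len(uv))]@np.linalg.inv(d['mtx']).T@np.array(d['rotation']).T
    o=np.array(d['origin']); return o+v*((z-o[2])/v[:,2])[:,None]
def proj(d,p):
    p=np.atleast_2d(np.array(p,float)); c=(p-d['origin'])@np.array(d['rotation'])@np.array(d['mtx']).T
    return c[:,:2]/c[:,2:]
E
python3 - <<'E'
from h import *
o=r.get_obs();print(o,r.pinch_z)
for n in('scene','top','wrist'):
    d=grab(n,n+'0');print(n,d['origin'],np.round(d['rotation'],3).tolist(),d['mtx'][0][0])
R0=R.from_quat(np.roll(o['orientation'],-1)).as_matrix();print(R0.round(3))
E
```

```text
pics
{'time_s': 0.0, 'qpos': array([-1.31758043,  0.3328695 , -0.06469133,  1.46095544,  0.02165484,
        1.34986427, -0.08847644]), 'qd': array([-7.93209434e-04, -1.67879387e-03, -3.35638316e-06, -2.54381437e-04,
       -1.50443163e-03,  2.05409174e-03,  1.55709274e-04]), 'effort': array([-2.75783659e-04, -6.23248529e+01,  2.47785717e-02, -3.89922881e+01,
       -6.12023799e-02,  3.93768889e-02,  1.69224568e-04]), 'tool_pos': array([170.13216207, 601.00298833, 221.74866418]), 'orientation': array([-3.62604829e-05,  1.37447076e-01,  9.90508865e-01, -6.99049561e-04]), 'force': array([-0.60780008, -0.1097392 , -0.88118119]), 'moment': array([-0.06461049, -0.00297811,  0.02741644]), 'opening': 1.000462380511878} 18.700000000000003
scene [1596.91191936 -492.14565888  897.01235391] [-0.4, 0.743, 0.47, -0.259] 503.9659361776574
top [ 315.17653528    1.43416358 1116.36056887] [0.06, -0.701, 0.708, -0.057] 442.4600767057958
wrist [103.68228026 620.82258733 384.41393383] [0.101, 0.791, 0.599, 0.075] 335.842444516933
[[-0.962  0.272 -0.   ]
 [ 0.272  0.962 -0.001]
 [-0.    -0.001 -1.   ]]
```

View pics/top0.png

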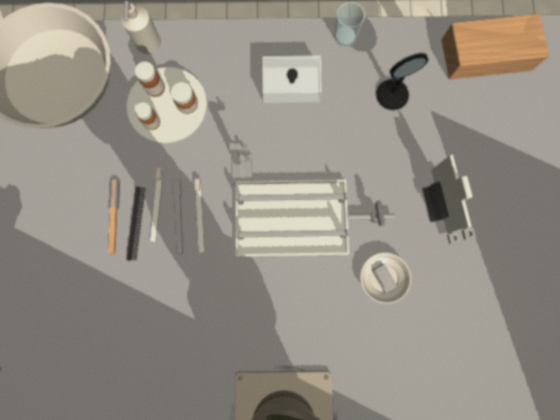

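View pics/scene0.png

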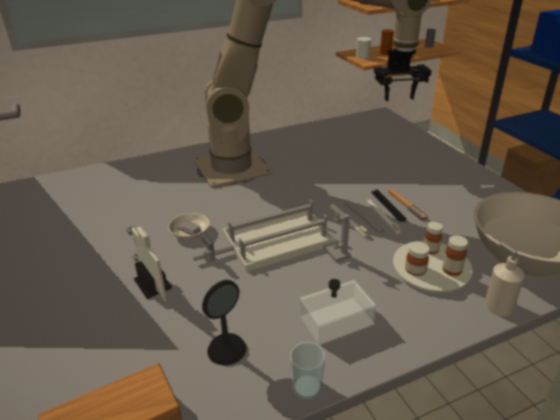

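The top view shows all five items left of the rack: file (113,215), comb (136,222), brush (156,205), spatula (178,215) and brush (199,215). The rack is at (292,218), the tap at (378,214), the post at (240,160), the guard and stand at (450,200), and the dish at (386,278). The scene view agrees.

Run:
```python
from h import *
d=load('top0')
for n,uv,z in [('file',(113,215),6),('comb',(136,222),6),('b',(156,205),6),('spat',(178,215),6),('b2',(199,215),6),('rack',(292,218),22),('tap',(378,214),62),('post',(238,146),150),('guardtop',(467,188),166),('stand',(436,202),55),('guardhi',(453,160),130),('guardlo',(468,232),130),('dish',(386,278),20)]:
    print(n,ray(d,uv,z).round(0))
w=load('wrist0');print(proj(w,[[600,0,20],[400,300,0]]))
```

```text
Traceback (most recent call last):
  File "h.py", line 10, in ray
    uv=np.atleast_2d(np.array(uv,float)); v=np.c_[uv,np.ones(len(uv))]@np.linalg.inv(d['mtx']).T@np.array(d['rotation']).T
                                            ~~~~~~~~~~~~~~~~~~~~~~~~~~~~~~~~~~~~~~~~~~~~~~~~~~~~^~~~~~~~~~~~~~~~~~~~~~~~~~
ValueError: matmul: Input operand 1 has a mismatch in its core dimension 0, with gufunc signature (n?,k),(k,m?)->(n?,m?) (size 4 is different from 3)
```

View pics/wrist0.png

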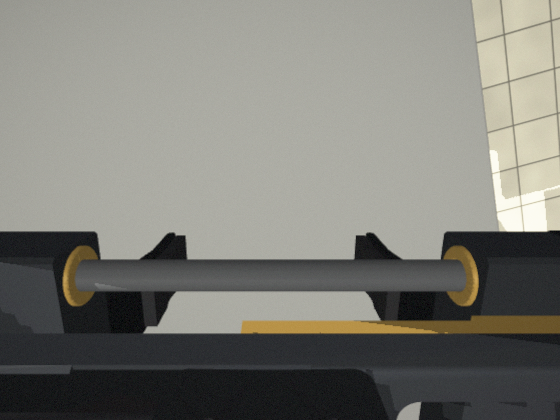

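The wrist view has the gripper filling rows 230 and below; the counter is visible above that. The camera rotation is a quaternion, so I'll fix the helper.

```bash
sed -i "s/np.array(d\['rotation'\])/rot(d)/g" h.py
cat >> h.py <<'E'
def rot(d): return R.from_quat(np.roll(d['rotation'],-1)).as_matrix()
def tool():
    o=r.get_obs(); return np.array(o['tool_pos']),R.from_quat(np.roll(o['orientation'],-1)).as_matrix()
def go(p,yaw):
    """rows needed: to tcp p (mm), tool pointing down, tool x axis at world angle yaw"""
    t,M=tool(); c,s=np.cos(yaw),np.sin(yaw)
    G=np.array([[c,s,0],[s,-c,0],[0,0,-1]])
    print('rotvec',R.from_matrix(M.T@G).as_rotvec().round(4),'shift m',(M.T@(np.array(p)-t)/1000).round(4))
E
python3 - <<'E'
from h import *
d=load('top0')
for n,uv,z in [('file',(113,215),6),('comb',(136,222),6),('b',(156,205),6),('spat',(178,215),6),('b2',(199,215),6),('rack',(292,218),22),('tap',(378,214),62),('post',(238,146),150),('guardtop',(467,188),166),('stand',(436,202),55),('guardhi',(453,160),130),('guardlo',(468,232),130),('dish',(386,278),20)]:
    print(n,ray(d,uv,z).round(0))
w=load('wrist0');print(rot(w).round(3),proj(w,[[170,600,0],[170,650,0]]))
t,M=tool(); print('cam in tool',M.T@(w['origin']-t),(M.T@rot(w)).round(3))
go([480,140,420],np.pi)
E
```

```text
file [[499. 430.   6.]]
comb [[480. 371.   6.]]
b [[523. 321.   6.]]
spat [[497. 264.   6.]]
b2 [[496. 211.   6.]]
rack [[484. -25.  22.]]
tap [[ 485. -232.   62.]]
post [[631.  98. 150.]]
guardtop [[ 524. -406.  166.]]
stand [[ 514. -376.   55.]]
guardhi [[ 598. -395.  130.]]
guardlo [[ 431. -416.  130.]]
dish [[ 333. -253.   20.]]
[[ 0.272  0.932  0.24 ]
 [ 0.962 -0.263 -0.069]
 [-0.001  0.25  -0.968]] [[268.91889427 178.99226581]
 [310.75605711 167.32974909]]
cam in tool [  69.2796253     0.70562658 -162.45475135] [[ 0.    -0.968 -0.25 ]
 [ 1.     0.    -0.   ]
 [ 0.    -0.25   0.968]]
rotvec [-1.100e-03 -1.000e-04 -2.757e-01] shift m [-0.4237 -0.3595 -0.1976]
```

```bash
python3 -m pendant '[0,0,0,-0.23,-0.092,-0.04,100, 0,0,0,-0.23,-0.092,-0.04,100, 0,0,0,-0.23,-0.092,-0.04,100, 0,0,0,-0.23,-0.092,-0.04,100, 0,0,0,-0.23,-0.092,-0.04,100]'
python3 -m pendant '[0,0,0,-0.23,-0.092,-0.04,100, 0,0,0,-0.23,-0.092,-0.04,100, 0,0,0,-0.23,-0.092,-0.04,100, 0,0,0,-0.23,-0.092,-0.04,100, 0,0,0,-0.23,-0.092,-0.04,100]'
python3 -c "
from h import *
go([560,310,300],np.pi);print(r.get_obs()['qpos'].round(2))"
```

```text
time_s: 0.65
tool_pos: [366.9, 449.0, 262.2]
orientation: [-0.0, 0.137, 0.991, -0.001]
force: [0.4, 1.1, -0.5]
opening: 0.999
time_s: 1.15
tool_pos: [562.1, 298.2, 302.1]
orientation: [-0.0, 0.137, 0.991, -0.001]
force: [0.1, 0.3, -0.3]
opening: 1.002
rotvec [-0.0011 -0.0003 -0.2754] shift m [0.0053 0.0108 0.002 ]
[-0.73  0.33  0.23  1.31 -0.07  1.51  0.79]
```

```bash
python3 -m pendant '[0,0,-0.2754,0,0.01,0,100, 0,0,-0.2754,0,0.01,0,100, 0,0,-0.2754,0,0.01,0,100, 0,0,-0.2754,0,0.01,0,100]'
python3 -c "
from h import *
grab('wrist','w1');go([585,-40,330],np.pi);print(r.get_obs()['qpos'].round(2))"
```

```text
time_s: 1.55
tool_pos: [564.7, 307.8, 301.8]
orientation: [-0.0, 0.002, 1.0, -0.001]
force: [0.3, 0.3, 0.6]
opening: 1.0
rotvec [-0.0013 -0.0008 -0.0033] shift m [-0.0215 -0.3478 -0.0277]
[-0.71  0.35  0.19  1.29 -0.06  1.52  1.04]
```

View pics/w1.png

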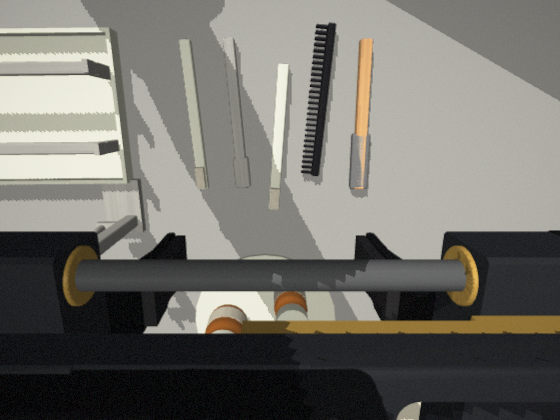

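The wrist view, robot side up and far side down, shows the items and their ends: brush A (186,39)-(202,188), spatula (230,39)-(242,186), brush B (284,65)-(274,208), comb (326,24)-(311,174) and file (366,40)-(359,188). The rack edge is at left. Next, the rack and tap view.

```bash
python3 -m pendant '[0,0,0,-0.01,-0.174,-0.014,100, 0,0,0,-0.01,-0.174,-0.014,100, 0,0,0,-0.01,-0.174,-0.014,100, 0,0,0,-0.01,-0.174,-0.014,100, 0,0,0,-0.01,-0.174,-0.014,100]'
python3 -m pendant '[0,0,0,-0.01,-0.194,-0.014,100, 0,0,0,-0.01,-0.194,-0.014,100, 0,0,0,-0.01,-0.194,-0.014,100, 0,0,0,-0.01,-0.194,-0.014,100, 0,0,0,-0.01,-0.194,-0.014,100]'
python3 - <<'E'
from h import *
grab('wrist','w2');d=load('w1')
for n,a,b in [('brushA',(186,39),(202,188)),('spat',(230,39),(242,186)),('brushB',(284,65),(274,208)),('comb',(326,24),(311,174)),('file',(366,40),(359,188))]:
    p=ray(d,[a,b],10);v=p[1]-p[0];print(n,p.mean(0).round(1),'len',np.hypot(*v[:2]).round(1),'yaw',np.arctan2(v[1],v[0]).round(3))
E
```

```text
time_s: 2.1
tool_pos: [574.6, 128.8, 317.3]
orientation: [0.001, 0.006, 1.0, -0.001]
force: [0.1, 0.7, -0.2]
opening: 1.0
time_s: 2.6
tool_pos: [581.6, -72.7, 332.6]
orientation: [0.001, 0.012, 1.0, -0.002]
force: [0.4, -0.0, -0.8]
opening: 1.001
brushA [495.4 209.4  10. ] len 188.9 yaw 0.051
spat [494.2 264.4  10. ] len 186.1 yaw 0.056
brushB [525.1 320.   10. ] len 187.5 yaw -0.068
comb [477.8 370.9  10. ] len 186.4 yaw -0.072
file [496.7 429.4  10. ] len 187.4 yaw 0.016
```

View pics/w2.png

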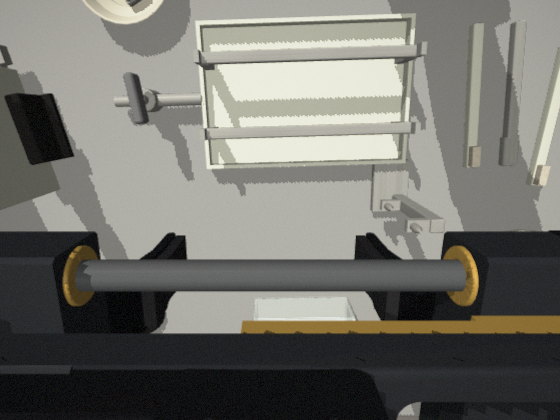

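The tray rim corners are at (196,21), (414,14), (405,160) and (207,168). The tap bar runs from (128,76) to (141,122), and the pintle brackets are at (390,203) low and (417,228) high. The stand is at (40,128).

Run:
```python
from h import *
d=load('w2')
p=ray(d,[(196,21),(414,14),(405,164),(207,168)],22);print(p.round(1),'c',p.mean(0).round(1))
e=(p[1]-p[0]+p[2]-p[3])/2;print('leny',np.hypot(*e[:2]),'lenx',np.linalg.norm((p[3]-p[0]+p[2]-p[1])/2)); a=np.arctan2(e[1],e[0])-np.pi/2;print('rack yaw',a)
c=p.mean(0)
f=lambda x,y,z:(c[0]+x*np.cos(a)-y*np.sin(a),c[1]+x*np.sin(a)+y*np.cos(a),z)
q={'tap74':(0,-212,74),'pl':(150,110,45),'ph':(150,110,154),'railN+':(-45,132,74),'railN-':(-45,-132,74),'railF+':(45,132,74),'railF-':(45,-132,74)}
for n,v in q.items(): print(n,np.round(f(*v),1),proj(d,f(*v)).round(0))
t=ray(d,[(130,76),(141,122)],74);print('bar',t.round(1))
im=cv2.cvtColor(d['frame'],cv2.COLOR_RGB2BGR)
x=lambda r0,r1,c0,c1:cv2.resize(im[r0:r1,c0:c1],None,fx=4,fy=4,interpolation=cv2.INTER_CUBIC)
cv2.imwrite('pics/c2.png',np.hstack([x(60,135,95,180),x(160,235,350,450)]))
w1=load('w1');print(proj(w1,[f(95,140,22),f(-95,140,22)]).round(0))
```

```text
[[ 392.3 -163.3   22. ]
 [ 391.3  113.6   22. ]
 [ 581.8  116.9   22. ]
 [ 581.  -162.7   22. ]] c [486.6 -23.9  22. ]
leny 278.26020211619 lenx 189.6223018962405
rack yaw 0.00040870967664674573
tap74 [ 486.7 -235.9   74. ] [[132.  98.]]
pl [636.6  86.2  45. ] [[386. 206.]]
ph [636.6  86.2 154. ] [[420. 233.]]
railN+ [441.6 108.1  74. ] [[424.  49.]]
railN- [ 441.7 -155.9   74. ] [[196.  55.]]
railF+ [531.6 108.2  74. ] [[417. 129.]]
railF- [ 531.7 -155.8   74. ] [[202. 134.]]
bar [[ 462.2 -235.6   74. ]
 [ 515.2 -229.    74. ]]
[[127. 184.]
 [109.  28.]]
```

View pics/c2.png

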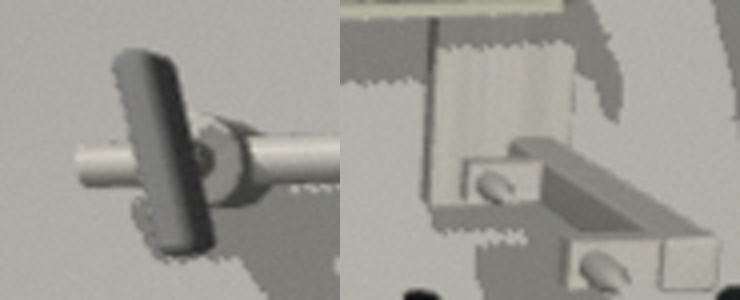

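Run:
```python
from h import *
print(r.get_obs()['qpos'].round(2)); go([487,-235,150],np.pi+0.11)
```

```text
[-0.3   0.21  0.4   1.41 -0.08  1.54  1.65]
rotvec [-0.0029  0.0018 -0.1299] shift m [ 0.092  -0.1681  0.1824]
```

```bash
python3 -m pendant '[0,0,0.15,0.092,-0.168,0.05,100, 0,0,0.3,0.092,-0.168,0.05,100, 0,0,0.45,0.092,-0.168,0.05,100, 0,0,0.6,0.092,-0.168,0.05,100, 0,0,0.74,0.092,-0.168,0.05,100]'
python3 -m pendant '[0,0,0.15,0,0,0,100, 0,0,0.3,0,0,0,100, 0,0,0.45,0,0,0,100, 0,0,0.6,0,0,0,100, 0,0,0.74,0,0,0,100]'
python3 -m pendant '[0,0,0.15,0,0,0,100, 0,0,0.3,0,0,0,100, 0,0,0.45,0,0,0,100, 0,0,0.6,0,0,0,100, 0,0,0.74,0,0,0,100]'
python3 -m pendant '[0,0,0.15,0,0,0,100, 0,0,0.3,0,0,0,100, 0,0,0.45,0,0,0,100, 0,0,0.6,0,0,0,100, 0,0,0.74,0,0,0,100]'
python3 -c "
from h import *
print(r.get_obs()['qpos'].round(2)); go([487,-235,150],0.11)"
```

```text
time_s: 3.15
tool_pos: [483.1, -238.9, 281.3]
orientation: [0.001, 0.378, 0.926, -0.001]
force: [-0.3, 0.4, 0.6]
opening: 1.003
time_s: 3.65
tool_pos: [484.1, -236.5, 281.2]
orientation: [0.001, 0.687, 0.727, -0.001]
force: [-0.5, -0.7, 0.0]
opening: 1.005
time_s: 4.15
tool_pos: [485.2, -234.2, 280.9]
orientation: [0.001, 0.904, 0.427, -0.0]
force: [-0.1, 0.3, -0.4]
opening: 1.001
time_s: 4.65
tool_pos: [486.2, -231.8, 280.7]
orientation: [0.001, 0.998, 0.069, 0.0]
force: [-0.5, 0.2, -0.3]
opening: 1.0
[-0.3   0.12  0.72  1.63 -0.08  1.42 -1.  ]
rotvec [0.0012 0.     0.0279] shift m [0.0004 0.0032 0.1307]
```

```bash
python3 -m pendant '[0,0,0.028,0,0.003,0.05,100, 0,0,0.028,0,0.003,0.1,100, 0,0,0.028,0,0.003,0.15,80, 0,0,0.028,0,0.003,0.2,60, 0,0,0.028,0,0.003,0.227,40]'
python3 -m pendant '[0,0,0,0,0,0,20, 0,0,0,0,0,0,0, 0,0,0,0,0,0,0, 0,0,0,0,0,0,0, 0,0,0,0,0,0,0]'
python3 -m pendant '[0,0,0,0,0,0,0, 0,0,0,0,0,0,0]'
python3 -c "
from h import *
go([487,-235,53],np.pi/4)"
```

```text
time_s: 5.15
tool_pos: [485.5, -231.8, 49.7]
orientation: [-0.0, 0.998, 0.056, -0.002]
force: [-0.2, 0.9, 0.6]
opening: 0.806
time_s: 5.65
tool_pos: [486.5, -231.8, 51.0]
orientation: [-0.0, 0.998, 0.056, -0.001]
force: [0.5, 0.0, 0.2]
opening: 0.357
time_s: 5.85
tool_pos: [487.0, -235.9, 51.7]
orientation: [0.003, 0.999, 0.055, 0.001]
force: [7.7, -25.4, -16.3]
opening: 0.177
rotvec [ 0.006   0.0011 -0.6762] shift m [ 0.0001 -0.0009 -0.0013]
```

```bash
python3 -m pendant '[0,0,0,0,0,0,0, 0,0,0,0,0,0,0, 0,0,0,0,0,0,0]'
python3 -m pendant '[0,0,0,0,0,0,0, 0,0,0,0,0,0,0]'
python3 -c "
from h import *
go([487,-235.9,53],np.pi/4)"
```

```text
time_s: 6.15
tool_pos: [487.1, -237.3, 51.8]
orientation: [0.004, 0.999, 0.054, 0.001]
force: [3.7, -7.2, -8.1]
opening: 0.15
time_s: 6.35
tool_pos: [487.2, -237.3, 51.8]
orientation: [0.004, 0.999, 0.054, 0.001]
force: [1.5, -2.5, -6.8]
opening: 0.145
rotvec [ 0.0086  0.001  -0.6773] shift m [-0.     -0.0014 -0.0013]
```

```bash
python3 -m pendant '[0,0,-0.12,0,0,0,0, 0,0,-0.24,0,0,0,0, 0,0,-0.36,0,0,0,0, 0,0,-0.48,0,0,0,0, 0,0,-0.6,0,0,0,0]'
python3 -c "
from h import *
go([487,-237.3,52],np.pi/4)"
```

```text
time_s: 6.85
tool_pos: [487.4, -238.0, 51.8]
orientation: [0.005, 0.937, 0.349, 0.0]
force: [5.5, -4.2, -9.3]
opening: 0.148
rotvec [ 0.009   0.0036 -0.0729] shift m [ 0.0001 -0.0007 -0.0002]
```

```bash
python3 -m pendant '[0,0,-0.073,0,0,0,0, 0,0,-0.073,0,0,0,0, 0,0,-0.073,0,0,0,0]'
python3 -c "
from h import *
go([487,-237.3,52],np.pi/4)"
```

```text
time_s: 7.15
tool_pos: [487.5, -238.1, 51.8]
orientation: [0.005, 0.924, 0.382, -0.0]
force: [3.3, -2.5, -6.9]
opening: 0.15
rotvec [ 0.0092  0.0038 -0.0024] shift m [ 0.0002 -0.0009 -0.0002]
```

```bash
python3 -m pendant '[0,0,0,0,0,0,100, 0,0,0,0,0,0,100, 0,0,0,0,0,0,100, 0,0,0,0,0,0,100, 0,0,0,0,0,0,100]'
python3 -m pendant '[0,0,0,0,0,-0.05,100, 0,0,0,0,0,-0.1,100, 0,0,0,0,0,-0.15,100, 0,0,0,0,0,-0.2,100]'
python3 -m pendant '[0,0,0.15,0,0,0,100, 0,0,0.3,0,0,0,100, 0,0,0.45,0,0,0,100, 0,0,0.6,0,0,0,100, 0,0,0.74,0,0,0,100]'
python3 - <<'E'
from h import *
d=grab('wrist','w3');print(proj(d,[[486.6,-237,74],[486.6+21,-237+21,74],[486.6-21,-237-21,74]]).round(0))
x,y=proj(d,[[486.6,-237,74]])[0].astype(int)
im=cv2.cvtColor(d['frame'],cv2.COLOR_RGB2BGR);x=max(x,80);y=max(y,60)
cv2.imwrite('pics/c3.png',cv2.resize(im[y-60:y+60,x-80:x+80],None,fx=4,fy=4,interpolation=cv2.INTER_CUBIC));print(x,y)
go([400,250,200],0)
E
```

```text
time_s: 7.65
tool_pos: [487.5, -238.0, 51.9]
orientation: [0.005, 0.924, 0.381, 0.0]
force: [-0.2, -0.2, -0.1]
opening: 0.517
time_s: 8.05
tool_pos: [486.3, -236.1, 254.0]
orientation: [0.005, 0.924, 0.381, 0.0]
force: [1.2, 0.0, 0.2]
opening: 0.881
time_s: 8.55
tool_pos: [486.1, -236.1, 254.0]
orientation: [0.004, 1.0, 0.018, 0.002]
force: [-0.1, 0.2, -0.2]
opening: 1.003
[[271. 184.]
 [251. 163.]
 [290. 204.]]
270 183
rotvec [ 0.0089 -0.0039  0.0274] shift m [-0.0729 -0.4888  0.0493]
```

View pics/c3.png

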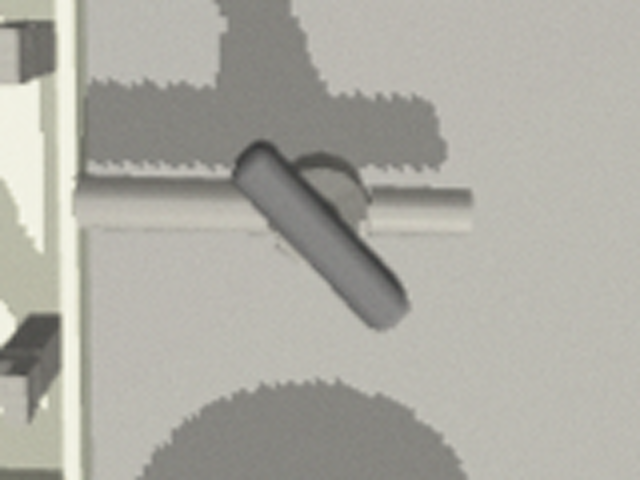

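The tap bar's edges give about 44-45 degrees, so it is half open. The bar centre also confirms the rack at about (487,-25). Next, a fresh look at the items.

```bash
python3 -m pendant '[0,0,0.027,-0.02,-0.18,0,45, 0,0,0.027,-0.02,-0.18,0,45, 0,0,0.027,-0.02,-0.18,0,45, 0,0,0.027,-0.02,-0.18,0,45]'
python3 -m pendant '[0,0,0,-0.02,-0.18,0,45, 0,0,0,-0.02,-0.18,0,45, 0,0,0,-0.02,-0.18,0,45, 0,0,0,-0.02,-0.18,0,45]'
python3 -m pendant '[0,0,0,-0.02,-0.18,0,45, 0,0,0,-0.02,-0.18,0,45, 0,0,0,-0.02,-0.18,0,45, 0,0,0,-0.02,-0.18,0,45, 0,0,0,-0.02,-0.18,0,45]'
python3 - <<'E'
from h import *
grab('wrist','w4');print(tool(),r.get_obs()['qpos'].round(2))
E
```

```text
time_s: 9.0
tool_pos: [460.5, -53.2, 252.4]
orientation: [0.004, 1.0, 0.003, 0.002]
force: [1.5, -0.3, -0.0]
opening: 0.724
time_s: 9.4
tool_pos: [438.2, 130.0, 251.0]
orientation: [0.004, 1.0, 0.006, 0.002]
force: [0.8, 0.3, 0.6]
opening: 0.464
time_s: 9.9
tool_pos: [413.6, 314.8, 248.9]
orientation: [0.003, 1.0, 0.011, 0.002]
force: [0.3, -0.8, 0.6]
opening: 0.45
(array([414.83159722, 311.89050479, 249.02385557]), array([[ 0.99980656,  0.01933439,  0.00360951],
       [ 0.01936201, -0.99978225, -0.00778282],
       [ 0.00345825,  0.0078512 , -0.9999632 ]])) [-0.8   0.08  0.06  1.7   0.    1.36 -2.29]
```

View pics/w4.png

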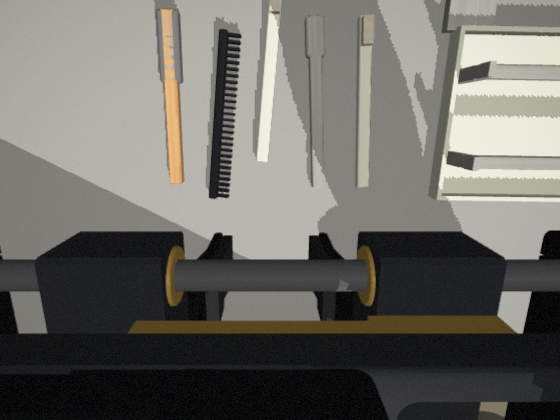

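Nothing has moved. Item ends: brush A (368,16)-(363,187), spatula (315,16)-(317,187), brush B (about 275,0)-(262,161), comb (230,31)-(219,198), file (170,10)-(177,183).

Run:
```python
from h import *
d=load('w4')
for n,a,b in [('brushA',(363,187),(368,16)),('spat',(317,187),(315,16)),('comb',(219,198),(231,31)),('file',(177,183),(170,10))]:
    p=ray(d,[a,b],8);v=p[1]-p[0];print(n,p.mean(0).round(1),'len',np.hypot(*v[:2]).round(1),'yaw',np.arctan2(v[1],v[0]).round(3))
go([495,209,60],0.04)
```

```text
brushA [495.4 205.9   8. ] len 189.7 yaw 0.063
spat [494.1 263.    8. ] len 189.5 yaw 0.069
comb [477.3 368.8   8. ] len 189.1 yaw -0.084
file [495.7 427.    8. ] len 189.8 yaw -0.006
rotvec [ 0.0079 -0.0034 -0.0207] shift m [0.0775 0.1029 0.1901]
```

```bash
python3 -m pendant '[0.008,-0.003,-0.038,0.04,0.052,0.02,45, 0.008,-0.003,-0.038,0.078,0.105,0.05,45, 0.008,-0.003,-0.038,0.078,0.105,0.1,45, 0.008,-0.003,-0.038,0.078,0.105,0.15,45, 0.008,-0.003,-0.038,0.078,0.105,0.19,45]'
python3 -c "
from h import *
go([495,207,3.5],0.057)"
```

```text
time_s: 10.45
tool_pos: [496.4, 204.7, 71.0]
orientation: [-0.0, 1.0, 0.028, 0.001]
force: [0.3, 1.3, -0.7]
opening: 0.449
rotvec [-0.     -0.0023 -0.0016] shift m [-0.0014 -0.0024  0.0675]
```

```bash
python3 -m pendant '[0,0,0,-0.001,-0.002,0.04,45, 0,0,0,-0.001,-0.002,0.067,45, 0,0,0,-0.001,-0.002,0.067,45]'
python3 -m pendant '[0,0,0,0,0,0,30, 0,0,0,0,0,0,10, 0,0,0,0,0,0,0, 0,0,0,0,0,0,0, 0,0,0,0,0,0,0]'
python3 -m pendant '[0,0,0,0,0,0,0, 0,0,0,0,0,0,0]'
python3 -c "
from h import *
go([487,-125,150],0)"
```

```text
time_s: 10.75
tool_pos: [495.7, 204.8, 2.6]
orientation: [0.001, 1.0, 0.028, 0.001]
force: [0.2, -0.7, 0.6]
opening: 0.447
time_s: 11.25
tool_pos: [495.9, 204.9, 3.0]
orientation: [0.001, 1.0, 0.028, 0.001]
force: [-0.7, -1.6, 2.3]
opening: 0.158
time_s: 11.45
tool_pos: [495.8, 204.9, 3.0]
orientation: [0.001, 1.0, 0.028, 0.001]
force: [0.1, -0.5, -0.8]
opening: 0.158
rotvec [ 0.0011 -0.0019  0.0559] shift m [-0.0269  0.329  -0.1467]
```

```bash
python3 -m pendant '[0,0,0,0,0,-0.05,0, 0,0,0,0,0,-0.1,0, 0,0,0,0,0,-0.145,0, 0,0,0.056,0,0.05,-0.145,0, 0,0,0.056,-0.01,0.1,-0.145,0]'
python3 -m pendant '[0,0,0,-0.01,0.05,0,0, 0,0,0,-0.01,0.1,0,0, 0,0,0,-0.01,0.15,0,0, 0,0,0,-0.01,0.2,0,0, 0,0,0,-0.01,0.23,0,0]'
python3 -c "
from h import *
go([487,-125,64.5],0)"
```

```text
time_s: 11.95
tool_pos: [492.5, 105.4, 149.7]
orientation: [-0.0, 1.0, 0.0, 0.003]
force: [0.6, -1.7, -1.0]
opening: 0.159
time_s: 12.45
tool_pos: [481.9, -128.5, 149.9]
orientation: [0.0, 1.0, -0.001, 0.003]
force: [-0.2, -0.7, -0.6]
opening: 0.157
rotvec [ 0.0005 -0.0061 -0.0027] shift m [ 0.0046 -0.0036  0.0854]
```

```bash
python3 -m pendant '[0,-0.006,0,0.005,-0.0035,0.04,0, 0,-0.006,0,0.005,-0.0035,0.07,0, 0,-0.006,0,0.005,-0.0035,0.086,0, 0,-0.006,0,0.005,-0.0035,0.086,0]'
python3 -m pendant '[0,0,0,0,0,0,10, 0,0,0,0,0,0,25, 0,0,0,0,0,0,45, 0,0,0,0,0,0,45, 0,0,0,0,0,0,45]'
python3 -m pendant '[0,0,0,0,0,-0.04,45, 0,0,0,0,0,-0.09,45, 0,0,0,0,0,-0.13,45, 0,0,0,0,-0.05,-0.17,45, 0,0,0,0,-0.1,-0.19,45]'
python3 -c "
from h import *
go([494.5,263.5,70],0.062)"
```

```text
time_s: 12.85
tool_pos: [486.5, -125.2, 62.3]
orientation: [0.0, 1.0, -0.001, -0.001]
force: [-0.4, 0.1, -1.5]
opening: 0.156
time_s: 13.35
tool_pos: [486.7, -125.1, 62.5]
orientation: [0.0, 1.0, -0.001, -0.001]
force: [1.0, -0.1, 0.3]
opening: 0.408
time_s: 13.85
tool_pos: [487.8, -41.4, 248.0]
orientation: [0.0, 1.0, -0.003, 0.001]
force: [0.5, 1.0, -0.1]
opening: 0.45
rotvec [ 0.0004 -0.0019 -0.069 ] shift m [ 0.0042 -0.305   0.1779]
```

```bash
python3 -m pendant '[0,0,-0.069,0,-0.05,0,45, 0,0,-0.069,0,-0.1,0,45, 0,0,-0.069,0,-0.15,0,45, 0,0,-0.069,0.004,-0.2,0.03,45, 0,0,-0.069,0.004,-0.25,0.07,45]'
python3 -m pendant '[0,0,0,0.003,-0.04,0,45, 0,0,0,0.003,-0.055,0.05,45, 0,0,0,0.003,-0.055,0.1,45, 0,0,0,0.003,-0.055,0.1,45]'
python3 -c "
from h import *
go([494.5,263.5,3.5],0.062)"
```

```text
time_s: 14.35
tool_pos: [493.9, 193.6, 192.2]
orientation: [-0.001, 1.0, 0.031, 0.002]
force: [1.0, -0.8, 0.0]
opening: 0.448
time_s: 14.75
tool_pos: [490.0, 247.3, 86.6]
orientation: [0.002, 0.999, 0.032, -0.002]
force: [-0.9, -0.4, 0.3]
opening: 0.448
rotvec [0.0038 0.0042 0.0024] shift m [ 0.0059 -0.0161  0.083 ]
```

```bash
python3 -m pendant '[0.004,0.004,0,0.006,-0.016,0.02,45, 0.004,0.004,0,0.006,-0.016,0.05,45, 0.004,0.004,0,0.006,-0.016,0.083,45, 0.004,0.004,0,0.006,-0.016,0.083,45]'
python3 -m pendant '[0,0,0,0,0,0,30, 0,0,0,0,0,0,10, 0,0,0,0,0,0,0, 0,0,0,0,0,0,0, 0,0,0,0,0,0,0]'
python3 -m pendant '[0,0,0,0,0,0,0, 0,0,0,0,0,0,0]'
python3 -c "
from h import *
go([487,-75,150],0)"
```

```text
time_s: 15.15
tool_pos: [494.4, 262.6, 2.9]
orientation: [0.001, 0.999, 0.032, -0.001]
force: [-0.4, -0.8, 0.1]
opening: 0.451
time_s: 15.65
tool_pos: [494.9, 262.8, 3.9]
orientation: [0.0, 0.999, 0.032, -0.0]
force: [-1.1, -0.7, 7.3]
opening: 0.156
time_s: 15.85
tool_pos: [495.0, 262.9, 4.2]
orientation: [0.0, 0.999, 0.032, -0.0]
force: [0.0, -0.1, -0.7]
opening: 0.157
rotvec [0.0004 0.0007 0.0637] shift m [-0.0296  0.3367 -0.1456]
```

```bash
python3 -m pendant '[0,0,0,0,0,-0.05,0, 0,0,0,0,0,-0.1,0, 0,0,0,0,0,-0.145,0, 0,0,0.064,0,0.05,-0.145,0, 0,0,0.064,-0.01,0.1,-0.145,0]'
python3 -m pendant '[0,0,0,-0.001,0.05,0,0, 0,0,0,-0.001,0.1,0,0, 0,0,0,-0.001,0.15,0,0, 0,0,0,-0.001,0.2,0,0, 0,0,0,-0.001,0.235,0,0]'
python3 -c "
from h import *
go([487,-75,65],0)"
```

```text
time_s: 16.35
tool_pos: [492.7, 163.2, 150.7]
orientation: [-0.0, 1.0, -0.0, 0.001]
force: [1.7, -1.1, -0.9]
opening: 0.155
time_s: 16.85
tool_pos: [490.9, -75.3, 150.7]
orientation: [-0.0, 1.0, -0.001, 0.001]
force: [-0.1, -0.6, -0.1]
opening: 0.157
rotvec [-0.0005 -0.0027 -0.003 ] shift m [-0.0041 -0.0003  0.0857]
```

Next I'll place the spatula, then look from above before taking brush B.

```bash
python3 -m pendant '[0,-0.003,0,-0.004,0,0.04,0, 0,-0.003,0,-0.004,0,0.07,0, 0,-0.003,0,-0.004,0,0.085,0, 0,-0.003,0,-0.004,0,0.085,0]'
python3 -m pendant '[0,0,0,0,0,0,10, 0,0,0,0,0,0,25, 0,0,0,0,0,0,45, 0,0,0,0,0,0,45, 0,0,0,0,0,0,45]'
python3 -m pendant '[0,0,0,0,0,-0.04,45, 0,0,0,0,0,-0.09,45, 0,0,0,0,0,-0.13,45, 0,0,0,0,-0.05,-0.17,45, 0,0,0,0,-0.1,-0.19,45]'
python3 -m pendant '[0,0,0,-0.02,-0.05,0,45, 0,0,0,-0.04,-0.1,0,45, 0,0,0,-0.06,-0.15,0,45, 0,0,0,-0.08,-0.2,0,45, 0,0,0,-0.08,-0.24,0,45]'
python3 - <<'E'
from h import *
d=grab('wrist','w5');print(tool()[0],proj(d,[[430,326,8],[620,313,8],[573,371,8],[382,378,8],[487,-125,66]]).round(0))
cv2.imwrite('pics/t5.png',cv2.cvtColor(d['frame'],cv2.COLOR_RGB2BGR)[:235])
E
```

```text
time_s: 17.25
tool_pos: [486.0, -75.5, 64.1]
orientation: [-0.0, 1.0, -0.002, -0.002]
force: [0.1, 0.1, -0.0]
opening: 0.155
time_s: 17.75
tool_pos: [486.2, -75.4, 64.3]
orientation: [-0.0, 1.0, -0.002, -0.001]
force: [-0.7, -0.2, 0.6]
opening: 0.409
time_s: 18.25
tool_pos: [487.6, 8.3, 250.0]
orientation: [-0.0, 1.0, -0.004, 0.001]
force: [1.2, 0.7, -0.3]
opening: 0.452
time_s: 18.75
tool_pos: [408.1, 246.5, 250.8]
orientation: [-0.001, 1.0, -0.004, 0.001]
force: [1.5, -0.4, 0.4]
opening: 0.448
[406.00731614 255.19034868 250.29862477] [[205. 157.]
 [208. -23.]
 [157.  26.]
 [165. 196.]
 [647. 102.]]
```

View pics/t5.png

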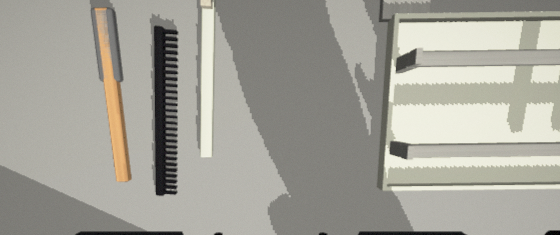

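Brush B and the others are where I predicted (brush B's near end is at (206,157)).

```bash
python3 -m pendant '[0,0,0.06,0.04,-0.022,0.02,45, 0,0,0.06,0.08,-0.044,0.04,45, 0,0,0.06,0.119,-0.065,0.08,45, 0,0,0.06,0.119,-0.065,0.13,45, 0,0,0.06,0.119,-0.065,0.17,45]'
python3 -c "
from h import *
go([525,320,3.5],-0.068)"
```

```text
time_s: 19.3
tool_pos: [526.2, 321.6, 78.7]
orientation: [-0.002, 1.0, -0.029, 0.001]
force: [-0.1, -0.6, -0.5]
opening: 0.452
rotvec [-0.0049 -0.0016  0.0096] shift m [-0.0013  0.0021  0.0752]
```

```bash
python3 -m pendant '[-0.005,-0.002,0.01,-0.001,0.002,0.03,45, -0.005,-0.002,0.01,-0.001,0.002,0.075,45, -0.005,-0.002,0.01,-0.001,0.002,0.075,45]'
python3 -m pendant '[0,0,0,0,0,0,30, 0,0,0,0,0,0,10, 0,0,0,0,0,0,0, 0,0,0,0,0,0,0, 0,0,0,0,0,0,0]'
python3 -m pendant '[0,0,0,0,0,0,0, 0,0,0,0,0,0,0]'
python3 -m pendant '[0,0,0,0,0,-0.05,0, 0,0,0,0,0,-0.1,0, 0,0,0,0,0,-0.145,0, 0,0,-0.068,0,0.05,-0.145,0, 0,0,-0.068,-0.01,0.1,-0.145,0]'
python3 -c "
from h import *
go([487,-25,150],0)"
```

```text
time_s: 19.6
tool_pos: [525.9, 320.3, 2.3]
orientation: [-0.0, 0.999, -0.034, 0.0]
force: [-0.6, 0.3, -0.1]
opening: 0.454
time_s: 20.1
tool_pos: [526.0, 320.3, 2.5]
orientation: [-0.0, 0.999, -0.034, 0.0]
force: [-1.0, 0.6, 1.5]
opening: 0.157
time_s: 20.3
tool_pos: [526.0, 320.3, 2.6]
orientation: [-0.0, 0.999, -0.034, 0.0]
force: [-0.3, -0.2, -0.1]
opening: 0.157
time_s: 20.8
tool_pos: [510.4, 221.9, 149.1]
orientation: [-0.001, 1.0, 0.002, 0.002]
force: [0.8, -1.0, -0.5]
opening: 0.157
rotvec [-0.0018 -0.0038  0.0037] shift m [-0.0243  0.2468 -0.0014]
```

```bash
python3 -m pendant '[0,-0.004,0.004,-0.005,0.05,0,0, 0,-0.004,0.004,-0.01,0.1,0,0, 0,-0.004,0.004,-0.02,0.15,0,0, 0,-0.004,0.004,-0.025,0.2,0,0, 0,-0.004,0.004,-0.025,0.247,0,0]'
python3 -c "
from h import *
go([487,-25,64],0)"
```

```text
time_s: 21.3
tool_pos: [485.4, -27.1, 148.9]
orientation: [-0.001, 1.0, -0.0, 0.0]
force: [1.3, 0.8, 0.1]
opening: 0.155
rotvec [-0.0023 -0.0005 -0.0003] shift m [ 0.0015 -0.0019  0.0849]
```

```bash
python3 -m pendant '[0,0,0,0.0015,-0.002,0.04,0, 0,0,0,0.0015,-0.002,0.07,0, 0,0,0,0.0015,-0.002,0.085,0, 0,0,0,0.0015,-0.002,0.085,0]'
python3 -m pendant '[0,0,0,0,0,0,10, 0,0,0,0,0,0,25, 0,0,0,0,0,0,45, 0,0,0,0,0,0,50, 0,0,0,0,0,0,50]'
python3 -m pendant '[0,0,0,0,0,-0.04,50, 0,0,0,0,0,-0.09,50, 0,0,0,0,0,-0.13,50, 0,0,0,0,-0.05,-0.17,50, 0,0,0,0,-0.1,-0.19,50]'
python3 -m pendant '[0,0,0.07,0,-0.05,0,50, 0,0,0.07,0,-0.1,0,50, 0,0,0.07,0,-0.15,0,50, 0,0,0.07,0,-0.2,0.03,50, 0,0,0.07,0,-0.24,0.07,50]'
python3 -c "
from h import *
go([477.5,370,60],-0.078)"
```

```text
time_s: 21.7
tool_pos: [486.0, -25.2, 62.4]
orientation: [-0.001, 1.0, -0.0, -0.001]
force: [-0.2, 0.7, -0.2]
opening: 0.156
time_s: 22.2
tool_pos: [486.2, -25.1, 62.7]
orientation: [-0.001, 1.0, -0.0, -0.001]
force: [0.3, -0.6, 0.8]
opening: 0.431
time_s: 22.7
tool_pos: [487.2, 58.3, 248.5]
orientation: [-0.001, 1.0, -0.002, 0.001]
force: [0.5, 1.0, -0.3]
opening: 0.502
time_s: 23.2
tool_pos: [488.8, 291.3, 190.2]
orientation: [-0.003, 0.999, -0.037, 0.003]
force: [-0.1, 0.0, -0.5]
opening: 0.503
rotvec [-0.0062 -0.0052  0.0048] shift m [-0.0177 -0.0769  0.1306]
```

```bash
python3 -m pendant '[-0.006,-0.005,0.005,-0.018,-0.045,0.02,50, -0.006,-0.005,0.005,-0.018,-0.077,0.04,50, -0.006,-0.005,0.005,-0.018,-0.077,0.09,50, -0.006,-0.005,0.005,-0.018,-0.077,0.13,50, -0.006,-0.005,0.005,-0.018,-0.077,0.13,50]'
python3 -c "
from h import *
go([477.5,370,3.5],-0.078)"
```

```text
time_s: 23.7
tool_pos: [474.0, 367.7, 54.9]
orientation: [0.003, 0.999, -0.039, -0.004]
force: [-0.3, 0.1, -0.0]
opening: 0.501
rotvec [0.007  0.0068 0.0004] shift m [ 0.0037 -0.0029  0.0514]
```

```bash
python3 -m pendant '[0.006,0.006,0,0.003,-0.003,0.025,50, 0.006,0.006,0,0.003,-0.003,0.051,50, 0.006,0.006,0,0.003,-0.003,0.051,50]'
python3 -m pendant '[0,0,0,0,0,0,30, 0,0,0,0,0,0,10, 0,0,0,0,0,0,0, 0,0,0,0,0,0,0, 0,0,0,0,0,0,0]'
python3 -m pendant '[0,0,0,0,0,0,0, 0,0,0,0,0,0,0]'
python3 -m pendant '[0,0,0,0,0,-0.05,0, 0,0,0,0,0,-0.1,0, 0,0,0,0,0,-0.145,0, 0,0,-0.078,0,0.05,-0.145,0, 0,0,-0.078,0.01,0.1,-0.145,0]'
python3 -m pendant '[0,0,0,0,0.05,0,0, 0,0,0,0,0.1,0,0, 0,0,0,0,0.15,0,0, 0,0,0,0,0.2,0,0, 0,0,0,0,0.245,0,0]'
python3 -c "
from h import *
go([487,25,63.5],0)"
```

```text
time_s: 24.0
tool_pos: [476.0, 369.1, 3.0]
orientation: [0.002, 0.999, -0.039, -0.002]
force: [-0.8, 0.2, 0.3]
opening: 0.501
time_s: 24.5
tool_pos: [476.8, 369.7, 4.7]
orientation: [0.001, 0.999, -0.039, -0.001]
force: [-1.7, -1.6, 7.8]
opening: 0.271
time_s: 24.7
tool_pos: [477.1, 369.9, 5.2]
orientation: [0.001, 0.999, -0.039, -0.0]
force: [0.1, -0.2, -0.2]
opening: 0.271
time_s: 25.2
tool_pos: [478.8, 271.3, 152.0]
orientation: [-0.0, 1.0, 0.003, 0.001]
force: [1.2, -1.0, -1.3]
opening: 0.268
time_s: 25.7
tool_pos: [479.9, 23.8, 151.9]
orientation: [-0.001, 1.0, 0.003, 0.001]
force: [1.4, 0.5, 0.6]
opening: 0.267
rotvec [-0.0011 -0.0016  0.0055] shift m [ 0.007  -0.001   0.0884]
```

```bash
python3 -m pendant '[0,-0.002,0.005,0.007,-0.001,0.04,0, 0,-0.002,0.005,0.007,-0.001,0.07,0, 0,-0.002,0.005,0.007,-0.001,0.085,0, 0,-0.002,0.005,0.007,-0.001,0.085,0]'
python3 -m pendant '[0,0,0,0,0,0,20, 0,0,0,0,0,0,35, 0,0,0,0,0,0,50, 0,0,0,0,0,0,50, 0,0,0,0,0,0,50]'
python3 -m pendant '[0,0,0,0,0,-0.04,50, 0,0,0,0,0,-0.09,50, 0,0,0,0,0,-0.13,50, 0,0,0,0,-0.05,-0.17,50, 0,0,0,0,-0.1,-0.19,50]'
python3 -m pendant '[0,0,0,0,-0.05,0,50, 0,0,0,0,-0.1,0,50, 0,0,0,0,-0.15,0,50, 0,0,0,0,-0.2,0.03,50, 0,0,0,0,-0.24,0.07,50]'
python3 -c "
from h import *
go([496,428.5,60],0.005)"
```

```text
time_s: 26.1
tool_pos: [486.0, 24.6, 65.4]
orientation: [-0.0, 1.0, 0.0, -0.002]
force: [-0.8, -0.3, 0.4]
opening: 0.269
time_s: 26.6
tool_pos: [486.1, 24.7, 65.7]
orientation: [-0.0, 1.0, 0.0, -0.001]
force: [0.4, 0.4, -0.1]
opening: 0.481
time_s: 27.1
tool_pos: [487.4, 108.5, 251.5]
orientation: [-0.001, 1.0, -0.002, 0.001]
force: [1.6, 0.2, -0.9]
opening: 0.501
time_s: 27.6
tool_pos: [488.6, 341.3, 192.9]
orientation: [-0.002, 1.0, -0.001, 0.002]
force: [0.3, 0.4, -0.4]
opening: 0.499
rotvec [-0.0047 -0.0041 -0.0074] shift m [ 0.0067 -0.0866  0.1333]
```

```bash
python3 -m pendant '[-0.005,-0.004,-0.007,0.007,-0.045,0.02,45, -0.005,-0.004,-0.007,0.007,-0.087,0.04,45, -0.005,-0.004,-0.007,0.007,-0.087,0.09,45, -0.005,-0.004,-0.007,0.007,-0.087,0.133,45, -0.005,-0.004,-0.007,0.007,-0.087,0.133,45]'
python3 -c "
from h import *
go([496,428.5,4],0.005)"
```

```text
time_s: 28.1
tool_pos: [493.0, 426.1, 53.7]
orientation: [0.004, 1.0, 0.003, -0.004]
force: [-1.4, -0.7, 0.0]
opening: 0.447
rotvec [0.008  0.008  0.0003] shift m [ 0.0034 -0.0028  0.0497]
```

```bash
python3 -m pendant '[0.006,0.006,0,0.003,-0.003,0.025,45, 0.006,0.006,0,0.003,-0.003,0.05,45, 0.006,0.006,0,0.003,-0.003,0.05,45]'
python3 -m pendant '[0,0,0,0,0,0,30, 0,0,0,0,0,0,10, 0,0,0,0,0,0,0, 0,0,0,0,0,0,0, 0,0,0,0,0,0,0]'
python3 -m pendant '[0,0,0,0,0,0,0, 0,0,0,0,0,0,0]'
python3 -m pendant '[0,0,0,0,0,-0.05,0, 0,0,0,0,0,-0.1,0, 0,0,0,0,0,-0.145,0, 0,0,0,0,0.05,-0.145,0, 0,0,0,0,0.1,-0.145,0]'
python3 -m pendant '[0,0,0,-0.005,0.05,0,0, 0,0,0,-0.005,0.1,0,0, 0,0,0,-0.005,0.15,0,0, 0,0,0,-0.005,0.2,0,0, 0,0,0,-0.005,0.248,0,0]'
python3 -c "
from h import *
go([487,75,66],0)"
```

```text
time_s: 28.4
tool_pos: [494.8, 427.6, 2.7]
orientation: [0.002, 1.0, 0.002, -0.002]
force: [-1.0, -0.4, -1.7]
opening: 0.446
time_s: 28.9
tool_pos: [495.4, 428.0, 4.1]
orientation: [0.002, 1.0, 0.002, -0.002]
force: [0.1, -0.7, 7.2]
opening: 0.167
time_s: 29.1
tool_pos: [495.5, 428.1, 4.3]
orientation: [0.002, 1.0, 0.002, -0.001]
force: [-0.5, -0.0, -0.5]
opening: 0.169
time_s: 29.6
tool_pos: [496.4, 329.0, 151.1]
orientation: [0.001, 1.0, 0.004, -0.0]
force: [1.4, -1.7, -2.3]
opening: 0.165
time_s: 30.1
tool_pos: [492.9, 78.8, 151.4]
orientation: [0.0, 1.0, 0.004, -0.0]
force: [1.1, 0.2, -0.9]
opening: 0.168
rotvec [0.0009 0.0004 0.0072] shift m [-0.0059  0.0037  0.0854]
```

```bash
python3 -m pendant '[0,0,0.007,-0.006,0.0037,0.04,0, 0,0,0.007,-0.006,0.0037,0.07,0, 0,0,0.007,-0.006,0.0037,0.085,0, 0,0,0.007,-0.006,0.0037,0.085,0]'
python3 -m pendant '[0,0,0,0,0,0,10, 0,0,0,0,0,0,25, 0,0,0,0,0,0,45, 0,0,0,0,0,0,45, 0,0,0,0,0,0,45]'
python3 -m pendant '[0,0,0,0,0,-0.04,45, 0,0,0,0,0,-0.09,45, 0,0,0,0,0,-0.13,45, 0,0,0,-0.03,0.03,-0.17,100, 0,0,0,-0.06,0.06,-0.2,100]'
python3 -m pendant '[0,0,0,-0.015,0.03,-0.02,100, 0,0,0,-0.015,0.06,-0.03,100, 0,0,0,-0.015,0.08,-0.03,100, 0,0,0,-0.015,0.08,-0.03,100]'
python3 - <<'E'
from h import *
d=grab('wrist','w6');print(tool()[0])
cv2.imwrite('pics/t6.png',cv2.cvtColor(d['frame'],cv2.COLOR_RGB2BGR)[:240])
for y in(-125,-75,-25,25,75): print(proj(d,[[392,y,73],[582,y,73]]).round(0).tolist())
go([487,-150,300],np.pi)
E
```

```text
time_s: 30.5
tool_pos: [485.8, 74.4, 64.8]
orientation: [0.001, 1.0, -0.0, -0.001]
force: [-0.6, 0.3, -0.0]
opening: 0.17
time_s: 31.0
tool_pos: [486.0, 74.6, 65.1]
orientation: [0.001, 1.0, 0.0, -0.001]
force: [-0.2, 0.6, 0.8]
opening: 0.414
time_s: 31.5
tool_pos: [432.0, 20.6, 261.2]
orientation: [0.001, 1.0, 0.001, -0.001]
force: [0.1, -0.3, 0.3]
opening: 0.554
time_s: 31.9
tool_pos: [417.0, -62.0, 292.0]
orientation: [0.001, 1.0, -0.001, 0.0]
force: [0.2, 0.6, -0.6]
opening: 0.914
[417.05933942 -60.11240185 291.61202859]
[[325.0, 198.0], [332.0, 18.0]]
[[282.0, 198.0], [283.0, 19.0]]
[[239.0, 198.0], [235.0, 19.0]]
[[196.0, 199.0], [186.0, 19.0]]
[[154.0, 199.0], [137.0, 19.0]]
rotvec [ 6.000e-04 -1.500e-03  3.141e+00] shift m [ 0.07    0.0899 -0.0083]
```

View pics/t6.png

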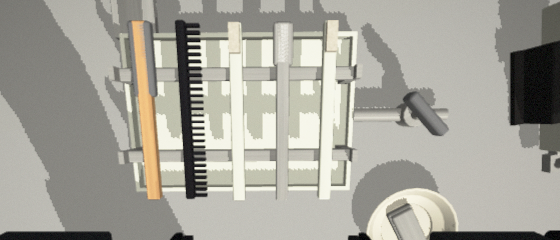

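All five items lie across both rails, evenly spaced, square and centred. Their ends are within a few px of prediction, and the tap is still diagonal. Now the guard.

```bash
python3 -m pendant '[0,0,0,0.005,0.05,-0.02,100, 0,0,0,0.01,0.1,-0.04,100, 0,0,0,0.015,0.15,-0.04,100, 0,0,0,0.02,0.2,-0.04,100, 0,0,0,0.02,0.24,-0.04,100]'
python3 -m pendant '[0,0,0,0,0.05,0,100, 0,0,0,0,0.1,0,100, 0,0,0,0,0.1,0,100, 0,0,0,0,0.1,0,100]'
python3 - <<'E'
from h import *
d=grab('wrist','w7');print(tool()[0],r.get_obs()['qpos'].round(2))
cv2.imwrite('pics/t7.png',cv2.resize(cv2.cvtColor(d['frame'],cv2.COLOR_RGB2BGR)[:240,100:460],None,fx=2,fy=2,interpolation=cv2.INTER_CUBIC))
E
```

```text
time_s: 32.45
tool_pos: [437.9, -300.6, 331.8]
orientation: [0.0, 1.0, 0.001, -0.0]
force: [1.1, 0.5, 0.7]
opening: 1.0
time_s: 32.85
tool_pos: [438.5, -400.5, 330.6]
orientation: [0.0, 1.0, 0.001, -0.001]
force: [-0.0, 0.3, 0.2]
opening: 1.003
[ 438.98325372 -399.38820406  331.10540942] [ 0.15  0.25  0.64  1.39 -0.15  1.54 -0.79]
```

View pics/t7.png

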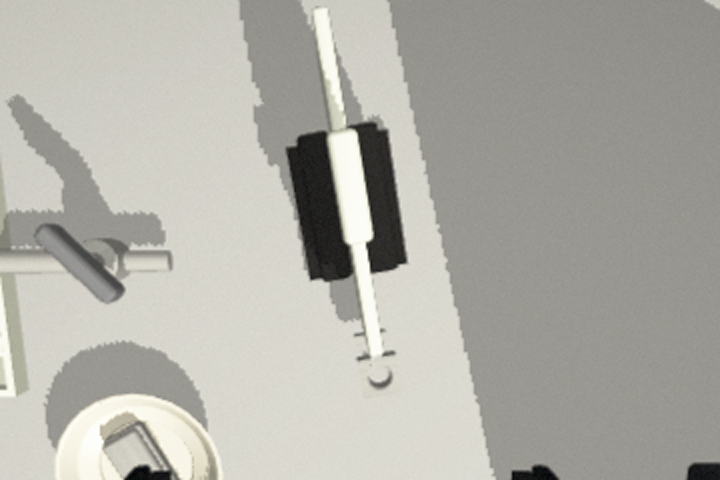

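The handle top is centred at about crop (350,187), the plate ends are at (321,10) and (376,355), and the eye hole is at (380,374). The guard stands in the stand with its eyes toward the robot.

Run:
```python
from h import *
d=load('w7'); c=lambda x,y:(x/2+100-.25,y/2-.25)
h=ray(d,[c(350,186),c(344,132),c(357,241)],174);print('handle',h.round(1))
p=ray(d,[c(376,355),c(321,9)],138);v=p[1]-p[0];print('plate',p.round(1),p.mean(0),np.hypot(*v[:2]),np.arctan2(v[1],v[0]))
e=ray(d,[c(380,374)],127);print('eye',e.round(1))
s=ray(d,[c(304,137),c(386,124),c(407,262),c(320,279)],55);print('stand',s.round(1),s.mean(0))
v=s[3]-s[0];print((h[1]-h[2]),np.arctan2(*(h[1]-h[2])[1::-1]))
v=(s[1]-s[2]);print('stand yaw',np.arctan2(v[1],v[0]))
b=np.arctan2(*(p[1]-p[0])[1::-1]); print('pred eye from handle',h[0][:2]-99*np.array([np.cos(b),np.sin(b)]))
go([487,-300,330],np.pi)
```

```text
handle [[ 526.3 -403.5  174. ]
 [ 549.1 -400.7  174. ]
 [ 502.2 -406.8  174. ]]
plate [[ 442.6 -418.3  138. ]
 [ 608.3 -389.9  138. ]] [ 525.42991904 -404.08673665  138.        ] 168.1067091762575 0.1699808508129574
eye [[ 429.9 -421.3  127. ]]
stand [[ 562.4 -376.9   55. ]
 [ 569.8 -426.7   55. ]
 [ 487.9 -441.6   55. ]
 [ 477.2 -386.1   55. ]] [ 524.31074349 -407.8232709    55.        ]
[46.89528703  6.11466395  0.        ] 0.12965824071964752
stand yaw 0.1799313838874091
pred eye from handle [ 428.74348976 -420.25092421]
rotvec [-1.5000e-03 -4.0000e-04 -3.1384e+00] shift m [ 0.0483 -0.0992  0.0011]
```

```bash
python3 -m pendant '[0,0,-0.13,0.087,0.005,0.03,60, 0,0,-0.26,0.087,0.005,0.03,60, 0,0,-0.4,0.087,0.005,0.03,60, 0,0,-0.53,0.087,0.005,0.03,60, 0,0,-0.67,0.087,0.005,0.03,60]'
python3 -m pendant '[0,0,-0.13,0,0,0,60, 0,0,-0.26,0,0,0,60, 0,0,-0.4,0,0,0,60, 0,0,-0.53,0,0,0,60, 0,0,-0.67,0,0,0,60]'
python3 -m pendant '[0,0,-0.13,0,0,0,60, 0,0,-0.26,0,0,0,60, 0,0,-0.4,0,0,0,60, 0,0,-0.53,0,0,0,60, 0,0,-0.67,0,0,0,60]'
python3 -m pendant '[0,0,-0.13,0,0,0,60, 0,0,-0.26,0,0,0,60, 0,0,-0.4,0,0,0,60, 0,0,-0.53,0,0,0,60, 0,0,-0.67,0,0,0,60]'
python3 -m pendant '[0,0,-0.13,0,0,0,60, 0,0,-0.26,0,0,0,60, 0,0,-0.4,0,0,0,60, 0,0,-0.53,0,0,0,60, 0,0,-0.63,0,0,0,60]'
python3 -c "
from h import *
print(r.get_obs()['qpos'].round(2));go([526.5,-404,200],np.pi+0.17)"
```

```text
time_s: 33.4
tool_pos: [527.5, -401.5, 301.0]
orientation: [-0.001, 0.942, 0.334, 0.0]
force: [0.1, -0.7, 0.1]
opening: 0.645
time_s: 33.9
tool_pos: [528.8, -398.8, 301.6]
orientation: [-0.001, 0.777, 0.629, 0.001]
force: [0.6, -0.2, 0.3]
opening: 0.603
time_s: 34.4
tool_pos: [530.1, -396.0, 302.3]
orientation: [0.0, 0.523, 0.852, 0.002]
force: [-0.1, 0.3, -0.2]
opening: 0.6
time_s: 34.9
tool_pos: [531.4, -393.3, 303.0]
orientation: [0.001, 0.21, 0.978, 0.002]
force: [0.6, 0.9, -0.8]
opening: 0.601
time_s: 35.4
tool_pos: [532.7, -390.6, 303.8]
orientation: [0.003, -0.108, 0.994, 0.002]
force: [-0.1, 0.5, -0.6]
opening: 0.603
[ 0.5   0.38  0.09  1.23 -0.04  1.53  2.38]
rotvec [0.0031 0.0055 0.0459] shift m [ 0.0095 -0.0121  0.1037]
```

```bash
python3 -m pendant '[0.003,0.005,0.046,0.0095,-0.012,0.02,60, 0.003,0.005,0.046,0.0095,-0.012,0.06,60, 0.003,0.005,0.046,0.0095,-0.012,0.103,60, 0.003,0.005,0.046,0.0095,-0.012,0.103,60]'
python3 -c "
from h import *
grab('wrist','w8');go([526.5,-404,142],np.pi+0.17)
d=load('w8');cv2.imwrite('pics/t8.png',cv2.cvtColor(d['frame'],cv2.COLOR_RGB2BGR))"
```

```text
time_s: 35.8
tool_pos: [525.2, -399.5, 195.2]
orientation: [-0.003, -0.086, 0.996, 0.003]
force: [0.3, 0.9, 0.6]
opening: 0.598
rotvec [ 0.0039 -0.0022  0.0027] shift m [ 0.0003 -0.0033  0.0572]
```

View pics/t8.png

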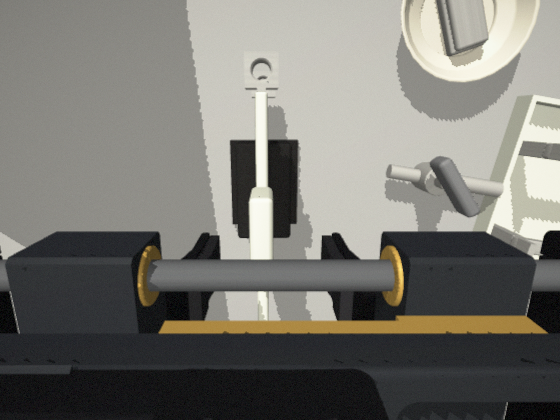

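The guard lines up with the tool: handle at column 261, finger centre at 270, so about 4 mm toward −y of the tool. The eye is at (261,68). I'll descend and grip.

```bash
python3 -m pendant '[0.004,-0.002,0.003,0,-0.004,0.02,60, 0.004,-0.002,0.003,0,-0.004,0.04,50, 0.004,-0.002,0.003,0,-0.004,0.055,40, 0.004,-0.002,0.003,0,-0.004,0.055,40]'
python3 -m pendant '[0,0,0,0,0,0,30, 0,0,0,0,0,0,10, 0,0,0,0,0,0,0, 0,0,0,0,0,0,0, 0,0,0,0,0,0,0]'
python3 -m pendant '[0,0,0,0,0,0,0, 0,0,0,0,0,0,0, 0,0,0,0,0,0,0]'
python3 -c "
from h import *
go([526.5,-404,142],np.pi+0.17)"
```

```text
time_s: 36.25
tool_pos: [527.3, -403.7, 144.2]
orientation: [-0.0, -0.085, 0.996, 0.0]
force: [-0.7, -0.4, 0.1]
opening: 0.432
time_s: 36.75
tool_pos: [527.6, -404.1, 145.2]
orientation: [0.0, -0.085, 0.996, -0.0]
force: [-0.1, 1.0, 5.1]
opening: 0.156
time_s: 37.05
tool_pos: [527.7, -404.1, 145.2]
orientation: [0.0, -0.085, 0.996, -0.0]
force: [-0.1, -0.5, 1.5]
opening: 0.158
rotvec [-0.0005  0.0005  0.0007] shift m [0.0011 0.0003 0.0032]
```

```bash
python3 -m pendant '[0,0,0,0,0,-0.02,0, 0,0,0,0,0,-0.04,0, 0,0,0,0,0,-0.06,0, 0,0,0,0,0,-0.08,0, 0,0,0,0,0,-0.11,0]'
python3 -m pendant '[0,0,0.1,0,0,0,0, 0,0,0.2,0,0,0,0, 0,0,0.32,0,0,0,0, 0,0,0.44,0,0,0,0, 0,0,0.56,0,0,0,0]'
python3 -m pendant '[0,0,0.1,0,0,0,0, 0,0,0.2,0,0,0,0, 0,0,0.32,0,0,0,0, 0,0,0.44,0,0,0,0, 0,0,0.56,0,0,0,0]'
python3 -m pendant '[0,0,0.1,0,0,0,0, 0,0,0.2,0,0,0,0, 0,0,0.32,0,0,0,0, 0,0,0.44,0,0,0,0, 0,0,0.56,0,0,0,0]'
python3 - <<'E'
from h import *
d=grab('wrist','w9');t,M=tool();print(t,r.get_obs()['qpos'].round(2),r.get_obs()['opening'],r.get_obs()['force'])
im=cv2.cvtColor(d['frame'],cv2.COLOR_RGB2BGR)
cv2.imwrite('pics/t9.png',cv2.resize(im[20:170,180:340],None,fx=5,fy=4,interpolation=cv2.INTER_CUBIC))
go([660,-60,250],np.pi/2)
E
```

```text
time_s: 37.55
tool_pos: [526.7, -403.4, 253.8]
orientation: [-0.001, -0.085, 0.996, 0.001]
force: [0.2, 0.1, -1.7]
opening: 0.158
time_s: 38.05
tool_pos: [526.4, -403.1, 252.9]
orientation: [-0.002, 0.196, 0.981, 0.001]
force: [-0.3, 0.4, -2.0]
opening: 0.159
time_s: 38.55
tool_pos: [526.0, -402.8, 252.1]
orientation: [-0.003, 0.461, 0.887, 0.0]
force: [-0.6, 0.7, -2.0]
opening: 0.156
time_s: 39.05
tool_pos: [525.7, -402.5, 251.2]
orientation: [-0.004, 0.69, 0.723, -0.001]
force: [0.5, 0.1, -2.1]
opening: 0.157
[ 525.80978437 -402.44281652  251.22600314] [ 0.33  0.42  0.36  1.32 -0.15  1.44  0.72] 0.16242526665459942 [-0.73094187 -0.21557474 -2.76281013]
rotvec [-0.0067 -0.0049  0.0396] shift m [0.3369 0.1476 0.0019]
```

View pics/t9.png

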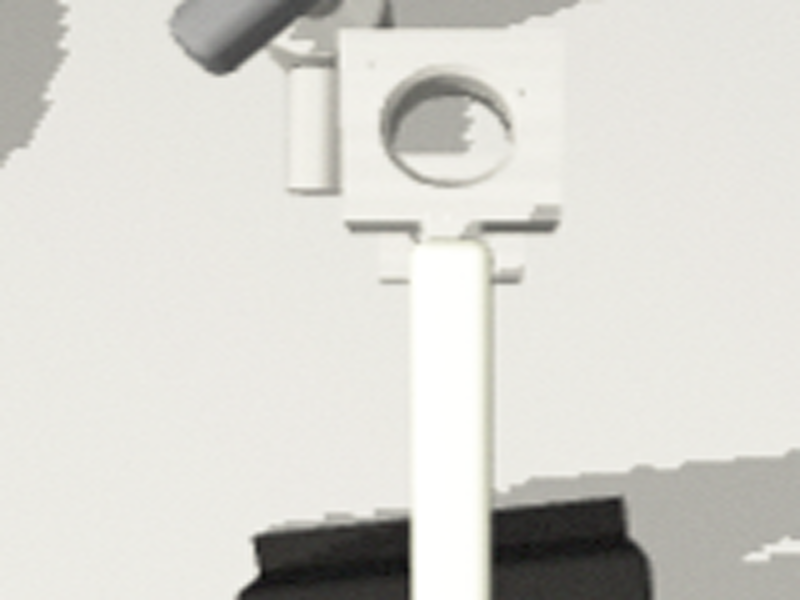

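The upper eye's hole is at crop (448,125). The lower eye is visible beneath it with edges at columns 380-520, in line with the upper one.

Run:
```python
from h import *
d=load('w9');t,M=tool()
c=lambda x,y:(180+x/5-.4,20+y/4-.4)
for z in(231,233,235): print(z,(M.T@(ray(d,[c(448,126)],z)-t).T).T.round(1))
q=ray(d,[c(340,30),c(565,30),c(558,220),c(345,220)],233);print('eye corners tool',((q-t)@M).round(1))
q=ray(d,[c(380,280),c(520,280)],233-104);print('low eye bottom edge',((q-t)@M).round(1))
print('sizes ok? 22')
```

```text
231 [[101.2  -2.4  20.8]]
233 [[100.9  -2.3  18.7]]
235 [[100.5  -2.3  16.7]]
eye corners tool [[111.7 -13.   18.9]
 [111.9   9.1  18.7]
 [ 89.9   8.9  18.6]
 [ 89.8 -12.7  18.8]]
low eye bottom edge [[ 90.4 -13.6 122.8]
 [ 90.5   9.  122.6]]
sizes ok? 22
```

```bash
python3 -m pendant '[-0.007,-0.005,0.04,0.05,0.005,0,0, -0.007,-0.005,0.04,0.1,0.015,0,0, -0.007,-0.005,0.04,0.15,0.02,0,0, -0.007,-0.005,0.04,0.2,0.03,0,0, -0.007,-0.005,0.04,0.245,0.04,0,0]'
python3 -c "
from h import *
print(r.get_obs()['qpos'].round(2));go([677,-15,250],np.pi/2)"
```

```text
time_s: 39.6
tool_pos: [555.7, -153.9, 252.0]
orientation: [-0.0, 0.706, 0.708, -0.0]
force: [2.0, -0.5, -2.5]
opening: 0.159
[-0.02  0.21  0.25  1.56 -0.05  1.38  0.23]
rotvec [-0.0002  0.      0.0023] shift m [0.1386 0.1217 0.0019]
```

```bash
python3 -m pendant '[0,0,0.002,0.02,0.04,0,0, 0,0,0.002,0.05,0.08,0,0, 0,0,0.002,0.08,0.12,0,0, 0,0,0.002,0.11,0.122,0,0, 0,0,0.002,0.138,0.122,0,0]'
python3 -m pendant '[0,0,0,0,0,0,0, 0,0,0,0,0,0,0]'
python3 - <<'E'
from h import *
d=grab('wrist','w10');t,M=tool();print(t,M.round(3).tolist(),r.get_obs()['qpos'].round(2))
im=cv2.cvtColor(d['frame'],cv2.COLOR_RGB2BGR)
e=t+M@[100.8,-2.2,18.7]
print('eye',e.round(1),proj(d,e).round(1),'pin tips',proj(d,[[636.6,86.2,154],[636.6,86.2,64]]).round(1))
cv2.imwrite('pics/t10.png',cv2.resize(im[0:150,120:320],None,fx=4,fy=4,interpolation=cv2.INTER_CUBIC))
E
```

```text
time_s: 40.1
tool_pos: [677.7, -13.7, 249.9]
orientation: [-0.001, 0.706, 0.708, -0.001]
force: [-0.2, 0.1, -2.2]
opening: 0.155
time_s: 40.3
tool_pos: [677.3, -12.7, 248.8]
orientation: [-0.002, 0.704, 0.71, -0.002]
force: [0.2, 0.2, -2.5]
opening: 0.157
[677.32886115 -14.3261051  249.22572378] [[-0.005, 1.0, -0.004], [1.0, 0.005, -0.001], [-0.001, -0.004, -1.0]] [-0.18  0.44  0.19  1.27 -0.08  1.44  0.01]
eye [674.5  86.4 230.4] [[268.5  54.7]] pin tips [[216.9  73.7]
 [231.5  85.2]]
```

View pics/t10.png

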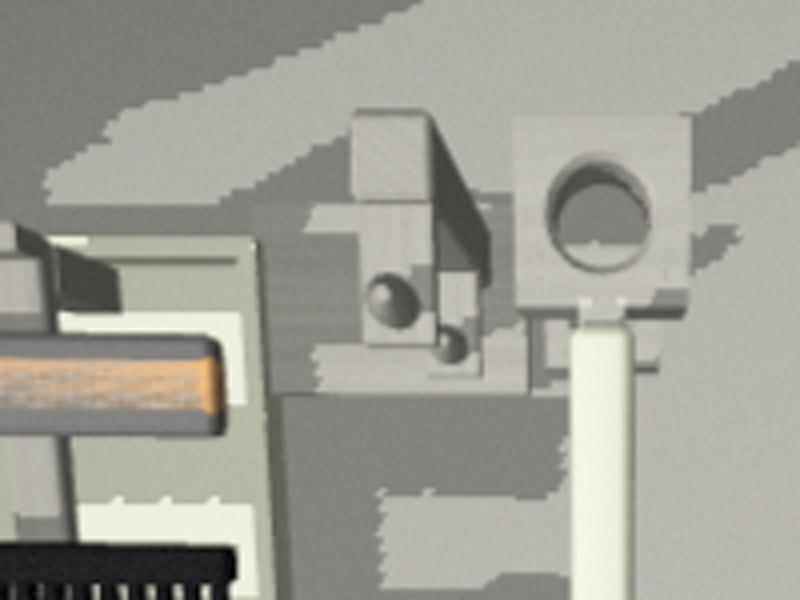

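Clear view: the upper pin is on its bracket at crop (392,300), with bracket edges at columns 362 and 435 and front row 345. The lower bracket's front is at row 376 with its right edge at 482. The eye hole is at (600,212).

Run:
```python
from h import *
d=load('w10');t,M=tool();c=lambda x,y:(120+x/4-.4,y/4-.4)
for n,xy,z in [('brk L front',(362,344),135),('brk R front',(435,346),135),('tip',(388,293),154),('low R front',(482,377),45),('eye hole',(600,211),t[2]-18.7),('eyeTL',(515,115),t[2]-18.7),('eyeTR',(692,115),t[2]-18.7),('eyeBR',(686,305),t[2]-18.7),('eyeBL',(517,304),t[2]-18.7)]:
    w=ray(d,[c(*xy)],z)[0]; print(n,w.round(1),((w-t)@M).round(1))
```

```text
brk L front [628.1  79.7 135. ] [ 94.3 -48.3 114.3]
brk R front [642.3  79.4 135. ] [ 94.  -34.1 114.3]
tip [636.4  86.8 154. ] [101.4 -40.   95.3]
low R front [643.2  79.4  45. ] [ 94.  -32.8 204.3]
eye hole [675.1  87.5 230.5] [101.9  -1.7  18.6]
eyeTL [664.6  98.3 230.5] [112.7 -12.1  18.7]
eyeTR [686.3  98.5 230.5] [112.8   9.6  18.6]
eyeBR [686.   76.6 230.5] [90.9  9.2 18.6]
eyeBL [664.7  76.6 230.5] [ 91.  -12.1  18.7]
```

```bash
python3 -c "
from h import *
t,M=tool();go([t[0],t[1],207.5],np.pi/2)"
python3 -m pendant '[0.002,0.002,0.002,0,0,0.02,0, 0.004,0.003,0.005,0,0,0.042,0, 0.004,0.003,0.005,0,0,0.042,0, 0.004,0.003,0.005,0,0,0.042,0]'
python3 -c "
from h import *
go([677.3-39.3,-14.3-0.9,207.5],np.pi/2)"
```

```text
rotvec [-0.0043  0.0009  0.005 ] shift m [0.     0.0002 0.0417]
time_s: 40.75
tool_pos: [677.0, -15.6, 207.6]
orientation: [-0.004, 0.707, 0.707, -0.003]
force: [0.6, -0.7, -1.2]
opening: 0.156
rotvec [-0.0087 -0.0016 -0.001 ] shift m [ 0.0004 -0.039   0.0004]
```

```bash
python3 -m pendant '[-0.009,-0.0016,0,0,-0.01,0,0, -0.009,-0.0016,0,0,-0.025,0,0, -0.009,-0.0016,0,0,-0.039,0,0, -0.009,-0.0016,0,0,-0.039,0,0, -0.009,-0.0016,0,0,-0.039,0,0]'
python3 - <<'E'
from h import *
go([677.3-39.3,-14.3-0.9,207.5],np.pi/2); print(r.get_obs()['force'])
d=grab('wrist','w11');im=cv2.cvtColor(d['frame'],cv2.COLOR_RGB2BGR)
cv2.imwrite('pics/t11.png',cv2.resize(im[0:120,190:350],None,fx=5,fy=5,interpolation=cv2.INTER_CUBIC))
E
```

```text
time_s: 41.25
tool_pos: [638.7, -15.9, 209.6]
orientation: [0.001, 0.708, 0.707, 0.001]
force: [0.4, -0.3, -2.4]
opening: 0.16
rotvec [ 0.0028 -0.0001 -0.0012] shift m [ 0.0007 -0.0007  0.0021]
[ 0.40128092 -0.25430467 -2.40712504]
```

View pics/t11.png

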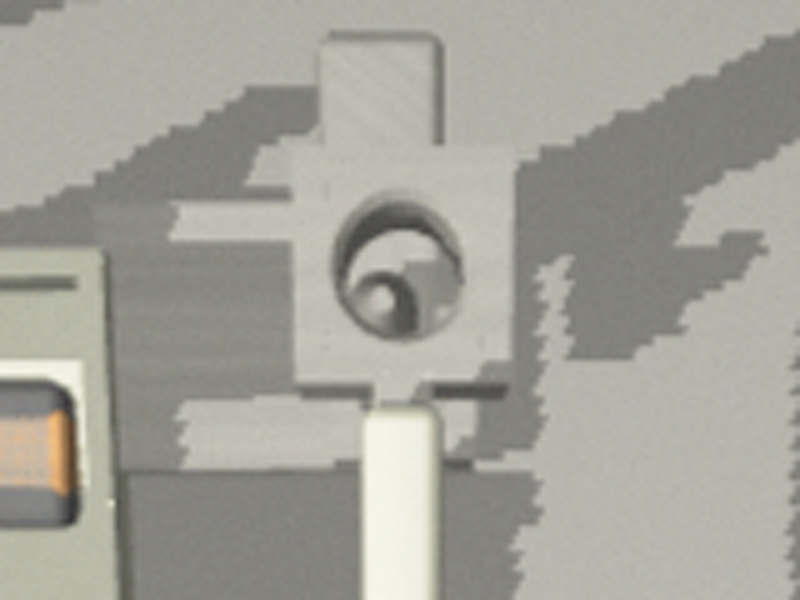

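The pin tip is visible through the eye at crop (380,297); the hole rim centre is at (399,270).

Run:
```python
from h import *
d=load('w11');t,M=tool();c=lambda x,y:(190+x/5-.4,y/5-.4)
print(t)
for n,xy,z in [('tip',(380,297),154),('hole',(399,270),t[2]-18.7),('TL',(295,145),t[2]-18.7),('TR',(518,145),t[2]-18.7),('BR',(510,382),t[2]-18.7),('BL',(298,382),t[2]-18.7)]:
    w=ray(d,[c(*xy)],z)[0]; print(n,w.round(1),((w-t)@M).round(1))
```

```text
[638.80837606 -15.85146556 209.127278  ]
tip [635.1  87.1 154. ] [102.9  -3.9  55.1]
hole [637.4  83.9 190.4] [99.8 -1.5 18.7]
TL [627.2  95.3 190.4] [111.2 -11.8  18.7]
TR [649.2  95.3 190.4] [111.2  10.2  18.7]
BR [648.7  73.4 190.4] [89.2  9.8 18.7]
BL [627.1  73.4 190.4] [ 89.2 -11.8  18.7]
```

```bash
python3 -m pendant '[0.003,0,0,0.0023,-0.002,0.003,0, 0.003,0,0,0.0023,-0.002,0.008,0, 0.003,0,0,0.0023,-0.002,0.014,0, 0.003,0,0,0.0023,-0.002,0.018,0, 0.003,0,0,0.0023,-0.002,0.018,0]'
python3 -c "
from h import *
print(r.get_obs()['moment']);go([636.8,-13.6,180],np.pi/2)"
python3 -m pendant '[0,0,0,0,0,0.004,0, 0,0,0,0,0,0.008,0, 0,0,0,0,0,0.011,0, 0,0,0,0,0,0.011,0]'
python3 -c "
from h import *
print(r.get_obs()['force'],r.get_obs()['moment']);go([636.8,-13.6,168],np.pi/2)"
```

```text
time_s: 41.8
tool_pos: [636.4, -13.5, 190.0]
orientation: [-0.001, 0.708, 0.707, -0.001]
force: [0.3, 0.8, -2.5]
opening: 0.157
[-0.14355855  0.02948657 -0.02638705]
rotvec [-0.0025  0.0001 -0.0011] shift m [-0.0001  0.0004  0.01  ]
time_s: 42.2
tool_pos: [636.1, -13.6, 178.4]
orientation: [-0.001, 0.708, 0.707, -0.001]
force: [-0.1, -0.4, -2.1]
opening: 0.157
[-0.08196143 -0.42236601 -2.06062666] [-0.03253773  0.09697506 -0.00376994]
rotvec [-0.0032  0.0002 -0.0011] shift m [-0.      0.0007  0.0104]
```

```bash
python3 -m pendant '[-0.003,0,0,0,0.0004,0.003,0, -0.003,0,0,0,0.0004,0.006,0, -0.003,0,0,0,0.0004,0.008,0, -0.003,0,0,0,0.0004,0.008,0]'
python3 -c "
from h import *
print(r.get_obs()['force'],r.get_obs()['moment']);go([636.4,-13.6,168],np.pi/2)"
```

```text
time_s: 42.6
tool_pos: [636.3, -13.5, 170.0]
orientation: [-0.0, 0.707, 0.707, -0.0]
force: [0.3, 0.6, -2.0]
opening: 0.157
[ 0.30525754  0.6358612  -1.98211494] [-0.0895987   0.0234467   0.00233656]
rotvec [-0.0009  0.0002 -0.0011] shift m [-0.0001  0.0001  0.002 ]
```

```bash
python3 -m pendant '[0,0,0,0,0,0.001,0, 0,0,0,0,0,0.002,0, 0,0,0,0,0,0.003,0, 0,0,0,0,0,0.003,0]'
python3 -m pendant '[0,0,0,0,0,0.001,0, 0,0,0,0,0,0.0015,0, 0,0,0,0,0,0.0015,0]'
```

```text
time_s: 43.0
tool_pos: [636.6, -14.0, 167.6]
orientation: [0.0, 0.708, 0.707, -0.0]
force: [-0.5, -2.3, 3.2]
opening: 0.16
time_s: 43.3
tool_pos: [636.8, -14.4, 166.4]
orientation: [0.001, 0.708, 0.706, -0.0]
force: [-0.2, -2.4, 5.0]
opening: 0.162
```

The eyes are seated: contact came at z of about 167, as computed. Releasing now.

```bash
python3 -m pendant '[0,0,0,0,0,0,10, 0,0,0,0,0,0,20, 0,0,0,0,0,0,35, 0,0,0,0,0,0,50, 0,0,0,0,0,0,60]'
python3 -m pendant '[0,0,0,0,0,0,60, 0,0,0,0,0,-0.02,60, 0,0,0,0,0,-0.05,60, 0,0,0,0,0,-0.08,60, 0,0,0,0,0,-0.12,60]'
python3 -m pendant '[0,0,0,-0.02,0,-0.02,60, 0,0,0,-0.05,0,-0.03,60, 0,0,0,-0.05,0,-0.03,60, 0,0,0,-0.05,0,-0.03,60]'
python3 - <<'E'
from h import *
d=grab('wrist','w12');im=cv2.cvtColor(d['frame'],cv2.COLOR_RGB2BGR);print(tool()[0])
s=cv2.cvtColor(grab('scene','s12')['frame'],cv2.COLOR_RGB2BGR)
a=im[0:240,100:440]; b=cv2.resize(s[180:340,100:420],(640,320),interpolation=cv2.INTER_CUBIC)
cv2.imwrite('pics/t12.png',np.vstack([cv2.copyMakeBorder(a,0,0,0,300,cv2.BORDER_CONSTANT),b]))
print(proj(d,[[636,86.6,149],[636,2-1,160],[636,1,190],[636,75.6,160],[636,-94.4,160]]).round(0).tolist())
E
```

```text
time_s: 43.8
tool_pos: [636.7, -14.2, 166.2]
orientation: [0.0, 0.708, 0.707, -0.0]
force: [-0.2, 0.1, 1.2]
opening: 0.385
time_s: 44.3
tool_pos: [636.0, -14.0, 286.2]
orientation: [-0.0, 0.708, 0.707, -0.001]
force: [0.6, 0.3, 0.3]
opening: 0.597
time_s: 44.7
tool_pos: [635.9, -64.6, 316.2]
orientation: [-0.0, 0.708, 0.706, -0.001]
force: [0.1, 0.4, 0.2]
opening: 0.605
[635.86725781 -63.45530476 315.7342194 ]
[[271.0, 21.0], [272.0, 121.0], [272.0, 121.0], [271.0, 32.0], [272.0, 220.0]]
```

View pics/t12.png

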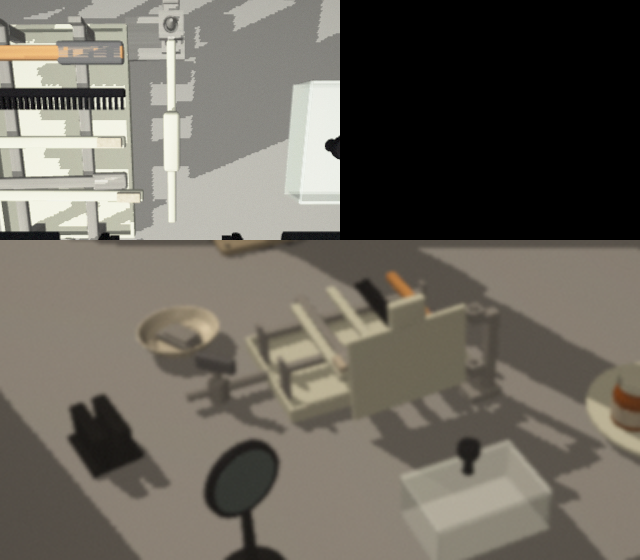

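The guard hangs parallel to the rails (plate column 171 from top to bottom), fully down. However, brush A has been knocked: its bristle end is now at (142,196), beside the spatula and shifted toward +x. I'm out of picture views, so I'll measure it numerically and set it back.

```bash
python3 -m pendant '[0,0,0.14,0,-0.04,0,45, 0,0,0.28,0,-0.09,0.01,45, 0,0,0.42,0.004,-0.14,0.02,45, 0,0,0.56,0.004,-0.18,0.02,45, 0,0,0.7,0.004,-0.219,0.02,45]'
python3 -m pendant '[0,0,0.14,0,0,0,45, 0,0,0.28,0,0,0,45, 0,0,0.42,0,0,0,45, 0,0,0.56,0,0,0,45, 0,0,0.7,0,0,0,45]'
python3 -m pendant '[0,0,0.14,0,0,0,45, 0,0,0.17,0,0,0,45, 0,0,0.17,0,0,0,45]'
python3 - <<'E'
from h import *
d=grab('wrist','w13');t,M=tool();print(t,M[:2,0])
im=cv2.cvtColor(d['frame'],cv2.COLOR_RGB2BGR);cv2.imwrite('pics/w13.png',im)
# rectify plane z=72 : 2 px/mm, u=y from 120 (left) to -180, v=x from 600(top) to 380
g=np.array([[x,y,72.] for x in np.arange(600,380,-.5) for y in np.arange(120,-180,-.5)])
uv=proj(d,g).astype(np.float32).reshape(440,600,2)
rec=cv2.remap(im,uv[...,0],uv[...,1],cv2.INTER_LINEAR);cv2.imwrite('pics/rec13.png',rec)
G=cv2.cvtColor(rec,cv2.COLOR_BGR2GRAY)
for x in(560,520,500,487,470,450,420,400):
    row=G[int((600-x)*2)]; print(x,' '.join(f'{v}' for v in row[280:560:4]))
E
```

```text
time_s: 45.3
tool_pos: [414.6, -57.7, 295.3]
orientation: [-0.001, 0.908, 0.42, -0.002]
force: [-0.1, -0.5, -0.0]
opening: 0.456
time_s: 45.8
tool_pos: [414.4, -56.7, 294.9]
orientation: [-0.0, 0.997, 0.081, -0.002]
force: [1.3, -0.6, 0.3]
opening: 0.452
time_s: 46.1
tool_pos: [414.3, -56.2, 294.7]
orientation: [0.0, 1.0, -0.002, -0.002]
force: [0.2, 0.2, -0.4]
opening: 0.449
[414.28286126 -56.37740896 294.75361358] [ 0.99998503 -0.00287096]
560 226 230 230 228 224 221 219 226 195 194 195 195 195 194 194 195 193 194 196 195 189 119 182 202 228 230 230 219 210 206 195 155 190 244 243 243 244 244 241 238 244 245 244 244 245 244 244 206 196 194 195 193 195 194 195 242 244 237 195 194 195 189 124 125 244 243 193 186 187 186
520 244 244 244 245 246 238 216 228 195 195 196 196 196 196 196 197 196 195 196 195 197 196 220 156 193 197 196 202 205 207 228 195 202 244 244 245 245 246 244 245 245 245 246 239 198 198 201 229 245 246 245 245 245 245 245 245 208 84 104 126 134 133 129 119 214 241 209 189 191 192
500 243 244 245 245 245 237 190 196 195 196 195 195 196 196 195 195 196 196 198 198 197
[... 909 characters left out ...]
245 245 246 236 200 199 198 180 179 182 182 182 182 182 187 186 183 187 185 183 147 143 96 88 91 90 94 92 97 102 112 127 148 171 187
420 243 244 245 245 245 240 183 195 195 193 195 194 196 193 193 194 193 193 194 194 195 192 194 188 138 188 194 196 198 197 192 170 231 244 245 245 245 246 212 194 195 196 193 194 195 194 195 195 194 195 194 195 196 196 194 195 195 195 194 195 195 196 171 101 206 245 231 193 193 193
400 243 244 245 244 245 239 188 199 199 198 197 197 198 198 198 197 198 198 199 199 197 198 199 195 151 175 192 196 197 197 194 192 196 197 198 199 198 197 198 199 197 199 198 198 198 195 196 196 197 196 196 195 195 197 196 196 195 196 197 197 195 195 195 192 192 192 193 194 193 178
```

Run:
```python
from h import *
d=load('w13');im=d['frame'];G=cv2.cvtColor(im,cv2.COLOR_RGB2GRAY)
def samp(x,y,z):
    uv=proj(d,np.c_[x,y,z]).astype(np.float32)
    return cv2.remap(G,uv[None,:,0],uv[None,:,1],cv2.INTER_LINEAR)[0]
X=np.arange(396,428,2.);print('near end y-92',dict(zip(X.astype(int).tolist(),samp(X,X*0-92,X*0+72).tolist())))
print('brush edges: dark->bright, per x')
Y=np.arange(-60,-106,-1.)
for x in (415,430,442,465,487,510,530,545): print(x,samp(Y*0+x,Y,Y*0+72).tolist())
print('top of frame x at',ray(d,[(330,0)],83)[0].round(0))
w=load('w12');print('far end via w12',ray(w,[(242,196),(242,190),(242,202)],73).round(1), 'spat far',ray(w,[(228,180)],73).round(1))
print('t6-type: brush block start',ray(w,[(217,196)],83).round(1))
```

```text
near end y-92 {396: 194, 398: 195, 400: 198, 402: 233, 404: 245, 406: 199, 408: 125, 410: 198, 412: 245, 414: 245, 416: 246, 418: 246, 420: 245, 422: 246, 424: 246, 426: 246}
brush edges: dark->bright, per x
415 [194, 194, 193, 195, 192, 193, 189, 174, 153, 152, 185, 193, 194, 195, 196, 195, 195, 200, 194, 193, 192, 186, 179, 188, 231, 241, 244, 244, 244, 245, 244, 245, 246, 246, 246, 241, 216, 182, 195, 191, 195, 196, 194, 192, 195, 196]
430 [245, 244, 244, 245, 245, 245, 239, 207, 164, 168, 195, 193, 193, 194, 194, 194, 196, 200, 193, 192, 186, 162, 149, 176, 230, 245, 244, 244, 245, 245, 245, 246, 246, 246, 245, 243, 239, 241, 245, 244, 245, 245, 245, 246, 245, 245]
442 [166, 138, 138, 138, 137, 137, 131, 121, 131, 173, 197, 191, 192, 195, 195, 194, 195, 198, 194, 194, 186, 157, 143, 178, 228, 244, 244, 245, 245, 245, 245, 246, 246, 246, 246, 243, 228, 201, 194, 194, 195, 195, 196, 196, 196, 197]
465 [245, 245, 246, 245, 245, 245, 234, 173, 145, 181, 194, 191, 193, 196, 194, 193, 194, 194, 195, 195, 188, 185, 180, 185, 219, 240, 244, 244, 245, 245, 245, 245, 246, 246, 246, 242, 23
[... 485 characters left out ...]
6, 245, 245, 245, 245, 245, 245]
530 [169, 142, 143, 140, 141, 132, 121, 164, 193, 199, 199, 197, 196, 199, 202, 203, 201, 207, 203, 180, 138, 139, 131, 146, 199, 235, 244, 244, 244, 245, 244, 245, 245, 245, 245, 245, 234, 197, 192, 196, 196, 196, 197, 198, 198, 197]
545 [193, 169, 130, 138, 172, 198, 201, 205, 220, 228, 228, 230, 227, 227, 219, 213, 217, 210, 215, 204, 199, 189, 167, 141, 203, 236, 243, 244, 244, 244, 244, 244, 244, 244, 245, 244, 242, 240, 245, 245, 244, 245, 245, 245, 245, 245]
top of frame x at [ 593. -115.   83.]
far end via w12 [[599.3 -90.5  73. ]
 [599.5 -82.9  73. ]
 [599.1 -98.2  73. ]] spat far [[582.6 -70.3  73. ]]
t6-type: brush block start [[570.  -88.1  83. ]]
```

```bash
python3 -m pendant '[0,0,-0.15,0.04,0.01,0,45, 0,0,-0.3,0.08,0.02,0,45, 0,0,-0.45,0.12,0.03,0,45, 0,0,-0.6,0.16,0.034,0,45, 0,0,-0.74,0.16,0.034,0,45]'
python3 -m pendant '[0,0,-0.15,0,0,0,45, 0,0,-0.3,0,0,0,45, 0,0,-0.45,0,0,0,45, 0,0,-0.6,0,0,0,45, 0,0,-0.74,0,0,0,45]'
python3 -m pendant '[0,0,-0.15,0,0,0,45, 0,0,-0.3,0,0,0,45, 0,0,-0.45,0,0,0,45, 0,0,-0.6,0,0,0,45, 0,0,-0.74,0,0,0,45]'
python3 -m pendant '[0,0,-0.15,0,0,0,45, 0,0,-0.3,0,0,0,45, 0,0,-0.45,0,0,0,45, 0,0,-0.6,0,0,0,45, 0,0,-0.74,0,0,0,45]'
python3 - <<'E'
from h import *
go([577,-90,130],np.pi);print(r.get_obs()['qpos'].round(2))
d=grab('wrist','w14');G=cv2.cvtColor(d['frame'],cv2.COLOR_RGB2GRAY)
def samp(x,y,z):
    uv=proj(d,np.c_[x,y,z]).astype(np.float32)
    return cv2.remap(G,uv[None,:,0],uv[None,:,1],cv2.INTER_LINEAR)[0]
X=np.arange(560,608,2.);print('x along',dict(zip(X.astype(int).tolist(),samp(X,X*0-90,X*0+83).tolist())))
Y=np.arange(-60,-110,-1.)
for x in (575,582,590): print(x,samp(Y*0+x,Y,Y*0+83).tolist(),proj(d,[[x,-90,83]]).round(0))
E
```

```text
time_s: 46.65
tool_pos: [577.1, -90.3, 290.9]
orientation: [-0.001, 0.931, 0.365, -0.004]
force: [-1.0, -0.3, -0.7]
opening: 0.45
time_s: 47.15
tool_pos: [577.1, -90.1, 290.7]
orientation: [-0.003, 0.733, 0.681, -0.004]
force: [-0.2, -0.9, 0.3]
opening: 0.449
time_s: 47.65
tool_pos: [577.1, -89.7, 290.4]
orientation: [-0.004, 0.432, 0.902, -0.002]
force: [-0.4, 0.3, -0.5]
opening: 0.454
time_s: 48.15
tool_pos: [577.1, -89.4, 290.2]
orientation: [-0.005, 0.072, 0.997, -0.001]
force: [-0.0, 0.7, 0.7]
opening: 0.452
rotvec [-0.0018 -0.0094 -0.1445] shift m [-0.0015 -0.0002  0.1602]
[ 0.08  0.22 -0.01  1.46  0.    1.47  1.5 ]
x along {560: 240, 562: 239, 564: 238, 566: 239, 568: 194, 570: 221, 572: 222, 574: 227, 576: 228, 578: 227, 580: 224, 582: 224, 584: 224, 586: 226, 588: 228, 590: 227, 592: 222, 594: 223, 596: 220, 598: 188, 600: 183, 602: 184, 604: 183, 606: 185}
575 [132, 130, 118, 137, 168, 182, 184, 194, 204, 204, 205, 201, 195, 190, 185, 186, 186, 184, 183, 183, 177, 138, 120, 134, 162, 196, 219, 222, 224, 226, 225, 224, 223, 222, 223, 225, 214, 164, 135, 133, 132, 132, 132, 133, 133, 132, 133, 131, 133, 132] [[269. 181.]]
582 [132, 133, 133, 132, 132, 133, 131, 132, 132, 132, 133, 133, 133, 131, 132, 132, 132, 133, 133, 133, 133, 132, 132, 135, 166, 201, 219, 222, 223, 223, 224, 226, 226, 227, 226, 227, 217, 170, 133, 132, 133, 134, 134, 133, 132, 131, 132, 133, 132, 131] [[270. 187.]]
590 [134, 134, 133, 132, 132, 133, 133, 134, 140, 146, 160, 166, 146, 133, 161, 150, 141, 145, 152, 156, 158, 143, 134, 137, 166, 199, 219, 225, 225, 226, 227, 226, 226, 226, 226, 229, 225, 194, 171, 151, 146, 146, 144, 137, 132, 136, 159, 171, 154, 138] [[271. 194.]]
```

Bristle block confirmed: x 569-597, y −85 to −96.5, as expected. I'll grip it from above, clear of the spatula, and slide the brush away.

```bash
python3 -m pendant '[-0.002,-0.009,-0.144,-0.001,-0.0015,0.03,45, -0.002,-0.009,-0.144,-0.001,-0.0015,0.07,45, -0.002,-0.009,-0.144,-0.001,-0.0015,0.12,40, -0.002,-0.009,-0.144,-0.001,-0.0015,0.16,40, -0.002,-0.009,-0.144,-0.001,-0.0015,0.16,40]'
python3 -c "
from h import *
go([578,-91,76.5],np.pi)"
```

```text
time_s: 48.7
tool_pos: [572.7, -90.7, 124.7]
orientation: [-0.005, -0.004, 1.0, 0.001]
force: [-0.2, 0.7, -0.1]
opening: 0.403
rotvec [ 0.0011 -0.0102  0.0088] shift m [-0.0058 -0.0004  0.0482]
```

```bash
python3 -m pendant '[0.001,-0.008,0.009,-0.005,0,0.02,40, 0.001,-0.008,0.009,-0.005,0,0.04,40, 0.001,-0.008,0.009,-0.005,0,0.047,40, 0.001,-0.008,0.009,-0.005,0,0.047,40]'
python3 -m pendant '[0,0,0,0,0,0,25, 0,0,0,0,0,0,5, 0,0,0,0,0,0,0, 0,0,0,0,0,0,0, 0,0,0,0,0,0,0]'
python3 -m pendant '[0,0,0,0,0,0,0]'
python3 -c "
from h import *
go([578,-124,77],np.pi)"
```

```text
time_s: 49.1
tool_pos: [577.7, -90.6, 78.6]
orientation: [-0.001, 0.0, 1.0, 0.0]
force: [-0.7, 0.4, -0.6]
opening: 0.396
time_s: 49.6
tool_pos: [578.0, -90.6, 79.0]
orientation: [-0.001, 0.0, 1.0, -0.0]
force: [1.5, -1.6, 1.8]
opening: 0.119
time_s: 49.7
tool_pos: [578.0, -90.7, 79.1]
orientation: [-0.001, 0.0, 1.0, -0.0]
force: [-0.8, 0.4, -1.1]
opening: 0.122
rotvec [-0.0001 -0.0011 -0.0003] shift m [-0.0001 -0.0333  0.0021]
```

```bash
python3 -m pendant '[0,0,0,0,-0.008,0,0, 0,0,0,0,-0.017,0,0, 0,0,0,0,-0.026,0,0, 0,0,0,0,-0.033,0,0, 0,0,0,0,-0.033,0,0]'
python3 -m pendant '[0,0,0,0.006,0,0,0, 0,0,0,0.012,0,0,0, 0,0,0,0.018,0,0,0, 0,0,0,0.018,0,0,0]'
python3 -m pendant '[0,0,0,0,0,0,20, 0,0,0,0,0,0,30, 0,0,0,0,0,0,40, 0,0,0,0,0,0,40]'
python3 -m pendant '[0,0,0,0,0,-0.04,40, 0,0,0,0,0,-0.09,40, 0,0,0,0,0,-0.14,40, 0,0,0,0,0,-0.19,60, 0,0,0,0,0,-0.22,100]'
cat > chk.py <<'E'
from h import *
import sys
d=grab('wrist',sys.argv[1]);t,M=tool();print(t,M[:2,0].round(3));G=cv2.cvtColor(d['frame'],cv2.COLOR_RGB2GRAY)
def samp(x,y,z):
    uv=proj(d,np.c_[x,y,z]).astype(np.float32)
    return cv2.remap(G,uv[None,:,0],uv[None,:,1],cv2.INTER_LINEAR)[0]
Y=np.arange(-60,-150,-1.)
for x in (405,425,465,487,510,545): print(x,samp(Y*0+x,Y,Y*0+72).tolist())
for y in (-127,-124,-121):
    X=np.arange(380,410,2.);print(y,'near',samp(X,X*0+y,X*0+72).tolist())
    X=np.arange(570,610,2.);print(y,'far',samp(X,X*0+y,X*0+78).tolist())
E
python3 chk.py w15
```

```text
time_s: 50.2
tool_pos: [577.8, -125.7, 79.1]
orientation: [-0.001, 0.001, 1.0, -0.0]
force: [-0.4, -0.7, 1.1]
opening: 0.116
time_s: 50.6
tool_pos: [558.8, -125.4, 79.2]
orientation: [-0.001, 0.001, 1.0, -0.0]
force: [-0.1, 0.3, -0.0]
opening: 0.115
time_s: 51.0
tool_pos: [558.8, -125.4, 79.0]
orientation: [-0.001, 0.001, 1.0, -0.0]
force: [-0.6, 1.3, -0.7]
opening: 0.363
time_s: 51.5
tool_pos: [560.0, -125.4, 303.5]
orientation: [0.001, 0.001, 1.0, -0.001]
force: [1.4, 1.1, -0.1]
opening: 0.509
[ 561.14341026 -125.48622704  307.39233841] [-1.     0.002]
405 [239, 239, 239, 240, 239, 239, 240, 229, 193, 159, 179, 186, 185, 189, 191, 191, 193, 193, 190, 190, 188, 171, 152, 179, 231, 240, 239, 240, 239, 240, 239, 239, 240, 240, 240, 239, 239, 240, 240, 240, 240, 239, 240, 240, 240, 240, 240, 240, 240, 239, 239, 239, 239, 240, 239, 239, 237, 202, 189, 223, 237, 239, 239, 239, 239, 240, 240, 241, 241, 241, 236, 220, 232, 240, 240, 240, 240, 240, 240, 239, 240, 240, 240, 240, 240, 240, 240, 240, 240, 240]
425 [186, 186, 187, 187, 187, 187, 186, 184, 157, 170, 183, 184, 185, 188, 190, 190,
[... 2078 characters left out ...]
1, 242, 241, 235, 219, 197, 190, 190, 188, 187, 186, 185, 189, 188, 189, 189, 188, 188, 189, 188, 189, 188, 187]
-127 near [179, 178, 177, 180, 179, 182, 238, 240, 240, 240, 241, 240, 240, 241, 241]
-127 far [228, 228, 226, 227, 226, 157, 134, 135, 136, 135, 176, 184, 187, 186, 188, 186, 186, 187, 186, 187]
-124 near [179, 179, 179, 179, 179, 183, 237, 239, 238, 239, 239, 239, 239, 239, 239]
-124 far [231, 229, 225, 225, 222, 157, 135, 133, 135, 135, 135, 137, 173, 185, 186, 186, 186, 186, 186, 184]
-121 near [179, 180, 179, 180, 179, 182, 236, 238, 238, 238, 238, 238, 238, 239, 239]
-121 far [230, 227, 227, 229, 222, 155, 134, 134, 134, 134, 134, 133, 135, 141, 160, 163, 177, 183, 186, 187]
```

Run:
```python
from h import *
a=load('s12');b=grab('scene','s16')
D=np.abs(a['frame'].astype(int)-b['frame']).max(2)>40
n,l,s,c=cv2.connectedComponentsWithStats(D.astype(np.uint8));print([(x.tolist(),c[i].round().tolist()) for i,x in enumerate(s) if i and x[4]>15])
q={'guard handle':[636,-13,170],'brushA far':[582,-125,70],'file far':[582,75,70],'tap':[487,-237,70]}
for k,v in q.items(): print(k,proj(b,v).round(0))
print(r.get_obs()['time_s'],r.get_obs()['force'])
```

```text
[([198, 0, 6, 5, 23], [200.0, 2.0]), ([218, 0, 5, 8, 24], [220.0, 2.0]), ([226, 0, 14, 10, 26], [232.0, 3.0]), ([256, 0, 7, 16, 64], [259.0, 7.0]), ([205, 0, 113, 178, 7317], [273.0, 93.0]), ([244, 24, 14, 17, 144], [250.0, 33.0]), ([198, 29, 10, 21, 144], [203.0, 38.0]), ([224, 51, 18, 6, 43], [233.0, 54.0]), ([226, 80, 15, 7, 53], [232.0, 83.0]), ([201, 92, 5, 22, 61], [203.0, 102.0]), ([206, 92, 6, 17, 41], [209.0, 100.0]), ([259, 119, 14, 5, 36], [266.0, 121.0]), ([257, 135, 10, 30, 175], [261.0, 150.0]), ([233, 212, 15, 20, 81], [241.0, 222.0]), ([247, 212, 14, 17, 87], [253.0, 221.0]), ([263, 236, 10, 7, 31], [267.0, 239.0]), ([270, 246, 5, 6, 24], [272.0, 248.0]), ([259, 249, 9, 9, 43], [263.0, 253.0]), ([491, 265, 15, 18, 143], [497.0, 273.0]), ([286, 268, 9, 9, 36], [290.0, 272.0]), ([274, 270, 12, 13, 58], [280.0, 276.0]), ([521, 294, 24, 20, 156], [533.0, 305.0]), ([452, 302, 38, 38, 490], [471.0, 321.0]), ([422, 331, 27, 12, 117], [436.0, 337.0]), ([376, 333, 58, 44, 928], [403.0, 359.0])]
guard handle [[304. 217.]]
brushA far [[258. 247.]]
file far [[324. 229.]]
tap [[207. 239.]]
51.6 [-0.26042876 -0.94869933  0.69666908]
```

Since the guard was hung, only the robot, its shadow and brush A have changed. The gripper is clear, so I'm handing in.

```bash
python3 -c "
from h import *
print(r.sign_off())"
```

```text
the job is handed in; nothing more can be done
None
```

The job is done and handed in at about 52 s. The robot is holding nothing and stands clear, and no limit message came up.

- **Tap:** I turned it to 45° by the gripper angle. The close-up afterwards read about 44°, with 1 to 3° of uncertainty from reading the edges by eye.
- **Washed things:** all five were present. They lie across both rails about 50 mm apart, square and centred.
- **Knocked brush:** the brush at the tap end of the rails was shifted after I placed it. It had moved about 35 mm sideways and 18 mm off centre, up against the spatula. I only noticed once the guard was hung, so I slid it back after that, out of the asked order. It now measures centred at x = 486, y = −125, within about 1 mm of its slot, and square.
- **Splash guard:** it hangs on both pintles. It touched down at tool height 167 mm, as calculated, so it is fully down. The close-up after release showed it parallel to the rails.
- **Last checks:** comparing views from before and after the brush fix showed changes only at the arm, its shadow and that brush. I left the dish alone. I had no picture views left, so the brush fix was checked by pixel measurements only. I did not look at the tap again after the fix.

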